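# Close down the plaster bench: wedge the casts in the curing cradle and hang up the pails

### The arm

A 6-joint arm with a two-finger parallel gripper is mounted at the origin on the work surface. World frame = base frame: x ahead of the robot, y to its left, z up, the work surface at z = 0. Lengths are in m, angles in rad, forces in N, time in s.
With the tool pointing down it reaches from about 0.375 to 0.9 m from the base axis. Payload 3.1 kg.
Tool frame: the origin (TCP) lies between the finger pads; the fingertips stand 25 mm ahead of it and the grasp point (between the pads) lies 6 mm ahead of it; z points along the fingers, y is the direction in which the jaws open and shut (so a half turn about z gives the same grasp; the last joint's range is limited). The gripper opens to 85 mm and grips with 20 to 120 N. Pads are 22 mm wide; open, the fingers measure 114 mm over their backs; the gripper's body (76 mm by 85 mm) begins 54 mm behind the grasp point. The pads swing forward as they close: fully open they stand 13 mm farther back than shut.
Start: joints at [-1.415, 0.527, 1.433, -0, 1.181, -0.178], TCP at [0.205, -0.59, 0.256] pointing down, gripper open.
Joint ranges: [-3.08, 3.08], [-0.75, 2.2], [0.22, 2.44], [-1.43, 4.57], [0, 2.65], [-2.85, 2.85]. Speed limits (rad/s): [2.79, 2.79, 3.14, 3.14, 3.14, 3.14].

### API

Orientations are given as [roll, pitch, yaw] about the fixed x, y, z axes, in that order (R = Rz(yaw) Ry(pitch) Rx(roll)).
In Python, from bench import get_state, get_image, job_done gives the robot as it stands.
- The arm moves only by the tool send_rows, never from a script. Its argument "increments" is a list of rows, each a list of 7 numbers: the finger opening in cm, from 0 to 8.54, then the shift along the tool's x, y, z in cm, then the turn, a rotation vector about the tool's x, y, z in degrees. In form: [[hand, tx, ty, tz, ax, ay, az], ...]. A call has 1 to 10 rows; each row is the pose to reach, as a shift and turn from the pose measured when the call began, along the tool's axes at that moment; what a row does not reach only later rows make up. A row lasts 1/10 s, in which the tool goes at most 50 mm and 8.59 degrees, less where a joint would pass 70% of its speed; a pose out of reach is approached as far as the arm can. A call with a gripper value outside its range is refused whole. The fingers move at their own pace and stop on an object; "squeeze" is the grip in N (left out, the last holds). Time passes only in rows, so rows that repeat a pose let the fingers close. It gives the time, the measured TCP pose, the force and the opening at its end, in the units of the state.
- get_state(): the state, without advancing time (a new reading comes with each control period).
- get_image(name): name is "scene" or "top" or "wrist"; returns a dict with "pixels" (384x512x3 uint8, red, green, blue), "K" (3x3 intrinsics, pixels), "extrinsics" (4x4, takes a point from camera to world coordinates). Camera axes: x right, y up, looking along -z (the intrinsics and any distortion apply to the point x, -y, -z); pixel columns grow to the right and rows downward; lengths in m; the calibration is good to about 2 mm. A picture is of the moment at which its call begins. There is no depth.
- job_done(): hands the job in, once; it reports no verdict.
The state is a dict: "t": time; "joints": joint angles; "qd": joint speeds; "joint_efforts": joint torques, N m; "tool_pos": TCP position; "ee_rot": TCP orientation; "ft_force": force on the tool from outside, world axes, zero at the start; "ft_torque": the same for the moment, N m; "opening": opening from 0.0 (shut) to 1.0 (fully open).
Only numpy, scipy, OpenCV 4.12 (cv2) and the standard library are available. Lean on these libraries where they do the work, as an engineer would, in place of code of your own. Each camera call takes 0.05 s, during which the arm holds its last target. There are 200 camera calls.

### The job

Set everything up to dry for the night. Stand every plaster cast, pipe up, in the curing cradle, filling the row of three with the wooden dummy if a cast is missing; then push the wedge down into its pocket until its head sits on the end wall and the row is squeezed tight against the sprung pad, and after that swing the red keeper fully shut over the wedge into its catch. Hang every pail by its handle on the drip rack, one pail to a fork hook, at any time, and leave the bottle and the jar where they are.

Things in the scene. Friction and masses are not known exactly. Their poses are not given: they have to be found in the camera images.
- cradle_floor (a point): Middle of the floor of the wooden curing cradle (fixed, 300 mm long); floor 15 mm above the bench. z up, y lengthwise to the wedge end. Side rails 68 mm apart inside, 45 mm above the floor. The row of three 60 mm bodies stands along y on x = 0, between the rubber pad's face at y = -99 mm and the jaw's face at y = +89 mm (jaw right back): 8 mm slack.
- pocket (a point): Where the wedge's centre point is when the wedge is home: 62.5 mm above the cradle floor, cradle y = 106 mm; axes as the cradle's. The pocket lies between the jaw's sloped back and the end wall (inner face 12 mm to +y of here, top 12.5 mm above here). Jaw right back, its mouth is 15 mm wide, from the wall. Posts 16 mm thick stand at x = +-37 mm, up to 80 mm above here.
- pad (a joint): The rubber-faced pressure pad at the cradle's -y end, on springs (600 N/m): how far it is pressed in, m. 0 = slack; about 0.004 when three 60 mm bodies fill the row and the wedge is home.
- jaw (a joint): The sliding wooden jaw between row and wedge: how far it has moved towards the pad, m. 0 = right back (as at the start); friction of 0.5 N holds it where it is. About 0.012 when a full row is wedged tight.
- wedge_c (a point): Loose wedge, 40 mm wide (x), 115 mm tall. Blade 70 mm: flat upright back on +y, slope on -y, 8 mm thick at the tip, 29 mm on top; then a head 10 mm thick that overhangs the back by 12 mm; then a blue grip block 24 mm thick (y), 40 wide, 35 tall. Point half-way up (57.5 mm from tip and from top), 12 mm in from the back, under the grip block's middle. Starts upright in a holder block.
- wall_top (a point): Middle of the flat top of the cradle's end wall (18 mm thick), 75 mm above the cradle floor. The wedge goes down with its x, y, z along the cradle's, its back on the wall's inner face; home = its overhanging head rests here. That takes 8 to 22 N down against springs and friction; friction then holds it.
- keeper (a joint): Red keeper bar, a latch that swings level about an upright hinge and stays where it is left: rad. 0 = shut, across the wedge's top, in the brass catch on the far post (stop); grows as it opens, anticlockwise from above, to 1.9. It passes 4 mm above a wedge that is home and strikes one that stands higher.
- keeper_knob (a point): Black upright knob at the keeper's free end, 16 mm in diameter, 32 mm tall, standing on the bar; point at its centre (half-way up), 111 mm from the hinge axis.
- keeper_hinge (a point): The keeper's upright hinge axis, on the robot's side of the cradle, at mid-thickness of the 12 mm bar. Shut, the bar points from here along this frame's +x.
- cast1_c (a point): White plaster limb cast: upright round body, 60 mm diameter, 90 mm tall, edges rounded, bottom-heavy, with a 20 mm steel pipe standing 50 mm out of its top on the axis: grip it there. 140 mm tall in all, 0.2 kg. Point on the axis, half-way up, 70 mm above the underside; z is up the pipe. May be absent.
- cast2_c (a point): White plaster limb cast: upright round body, 60 mm diameter, 90 mm tall, edges rounded, bottom-heavy, with a 20 mm steel pipe standing 50 mm out of its top on the axis: grip it there. 140 mm tall in all, 0.2 kg. Point on the axis, half-way up, 70 mm above the underside; z is up the pipe. May be absent.
- cast3_c (a point): White plaster limb cast: upright round body, 60 mm diameter, 90 mm tall, edges rounded, bottom-heavy, with a 20 mm steel pipe standing 50 mm out of its top on the axis: grip it there. 140 mm tall in all, 0.2 kg. Point on the axis, half-way up, 70 mm above the underside; z is up the pipe. May be absent.
- dummy_c (a point): Brown wooden dummy of a cast's shape and size (body 60 mm diameter, 90 mm tall, 20 mm stem 50 mm long on top, 0.2 kg): fills the third place when there are only two casts, else not needed. Point on its axis, half-way up, 70 mm above its underside.
- pail1_c (a point): Blue pail, rim 86 mm across, body 55 mm tall, 0.13 kg, with a stiff bail that does not swing: uprights at y = +-47 mm and a level top bar along y, 10 mm thick (13 mm sleeve at its middle), centre line 120 mm above the underside. Point on the axis 60 mm up, straight below the bar's middle by 60 mm. May be absent.
- pail2_c (a point): Green pail, rim 86 mm across, body 55 mm tall, 0.13 kg, with a stiff bail that does not swing: uprights at y = +-47 mm and a level top bar along y, 10 mm thick (13 mm sleeve at its middle), centre line 120 mm above the underside. Point on the axis 60 mm up, straight below the bar's middle by 60 mm. May be absent.
- hook1 (a point): Fork hook on the drip rack's +y side: two 8 mm steel prongs, 54 mm apart (y), sticking out to -x from a crossbar 70 mm behind this point. They dip lowest here and rise 18 mm to tips 35 mm further out. Point midway between them, where the centre of a hung handle bar (along y) rests, 269 mm above the bench. Fingers fit between the prongs, on the bar's middle.
- hook2 (a point): The other fork hook of the rack, just like hook1, 140 mm from it along -y.
- bottle_c (a point): White bottle 150 mm tall, 64 mm in diameter; a bystander. Point on its axis 75 mm up.
- jar_c (a point): Jar with yellow lid, 90 mm tall, 72 mm in diameter; a bystander. Point on its axis 45 mm up.
Not all that is in view belongs to the job. Leave any green, purple or yellow look-alike of the part that bears wedge_c alone.

How it is judged:
On the way, in this order (a step that is already met when the one before it is completed fails the run):
1. all casts stand in the cradle and the wedge is home, the row squeezed tight against the pad (x of cast1_c in the frame of cradle_floor between -0.012 and 0.012 m and y of cast1_c in the frame of cradle_floor between -0.085 and 0.07 m and z of cast1_c in the frame of cradle_floor between 0.06 and 0.08 m and angle between each of cast1_c, cast2_c, cast3_c's own z axis and vertical below 0.12 rad and x of cast2_c in the frame of cradle_floor between -0.012 and 0.012 m and y of cast2_c in the frame of cradle_floor between -0.085 and 0.07 m and z of cast2_c in the frame of cradle_floor between 0.06 and 0.08 m and x of cast3_c in the frame of cradle_floor between -0.012 and 0.012 m and y of cast3_c in the frame of cradle_floor between -0.085 and 0.07 m and z of cast3_c in the frame of cradle_floor between 0.06 and 0.08 m and value of joint pad above 0.002 m and z of wedge_c in the frame of cradle_floor between 0.056 and 0.0665 m and y of wedge_c in the frame of cradle_floor between 0.096 and 0.114 m and x of wedge_c in the frame of cradle_floor between -0.016 and 0.016 m and angle between wedge_c's own z axis and vertical below 0.1 rad), for 0.2 s.
2. the keeper is swung shut over the wedge (value of joint pad above 0.002 m and z of wedge_c in the frame of cradle_floor between 0.056 and 0.0665 m and y of wedge_c in the frame of cradle_floor between 0.096 and 0.114 m and x of wedge_c in the frame of cradle_floor between -0.016 and 0.016 m and angle between wedge_c's own z axis and vertical below 0.1 rad and value of joint keeper below 0.08 rad), for 0.2 s.
At the end, for the whole second after the job is handed in: Casts upright on the cradle floor; wedge upright, head within 4 mm of the end wall top, pad pressed in over 2 mm; keeper within 0.08 rad of closed; each pail hangs by its bar on its own fork hook (45 mm along the prongs, 30 mm sideways); bystanders within 40 mm (all of step 2 and x of cast1_c in the frame of cradle_floor between -0.012 and 0.012 m and y of cast1_c in the frame of cradle_floor between -0.085 and 0.07 m and z of cast1_c in the frame of cradle_floor between 0.06 and 0.08 m and angle between each of cast1_c, cast2_c, cast3_c's own z axis and vertical below 0.12 rad and x of cast2_c in the frame of cradle_floor between -0.012 and 0.012 m and y of cast2_c in the frame of cradle_floor between -0.085 and 0.07 m and z of cast2_c in the frame of cradle_floor between 0.06 and 0.08 m and x of cast3_c in the frame of cradle_floor between -0.012 and 0.012 m and y of cast3_c in the frame of cradle_floor between -0.085 and 0.07 m and z of cast3_c in the frame of cradle_floor between 0.06 and 0.08 m and ((x of pail1_c in the frame of hook1 between -0.045 and 0.045 m and y of pail1_c in the frame of hook1 between -0.03 and 0.03 m and z of pail1_c in the frame of hook1 between -0.075 and -0.04 m) or (x of pail1_c in the frame of hook2 between -0.045 and 0.045 m and y of pail1_c in the frame of hook2 between -0.03 and 0.03 m and z of pail1_c in the frame of hook2 between -0.075 and -0.04 m)) and ((x of pail2_c in the frame of hook1 between -0.045 and 0.045 m and y of pail2_c in the frame of hook1 between -0.03 and 0.03 m and z of pail2_c in the frame of hook1 between -0.075 and -0.04 m) or (x of pail2_c in the frame of hook2 between -0.045 and 0.045 m and y of pail2_c in the frame of hook2 between -0.03 and 0.03 m and z of pail2_c in the frame of hook2 between -0.075 and -0.04 m)) and distance between pail1_c and pail2_c above 0.08 m); the robot touches nothing.
It fails at once if the bottle is knocked more than 40 mm aside (distance of bottle_c from where it was at the start of the episode above 0.04 m).
It fails at once if the jar is knocked more than 40 mm aside (distance of jar_c from where it was at the start of the episode above 0.04 m).
Of cast1, cast2, cast3 only 2 to 3 are there at a start; the rules pass over those that are not, and their reading is None.
Of pail1, pail2 only 1 to 2 are there at a start; the rules pass over those that are not, and their reading is None.
At some moment in a run one of cast1, cast2, cast3, dummy may be knocked a few centimetres aside while the robot is not near it.
It also fails if it takes over 208 s, if anything falls off the work surface, if the arm or the gripper's body presses on something with over 40 N, if the wrist force passes 120 N, or if a joint passes its speed limit or range.

## Working session

There is one attempt and no reset: what is moved stays moved. The work goes in short steps, Python scripts to look and compute and a tool call to move; the robot and the scene stay as the last step left them, time stands still between calls to the robot, and variables do not carry over. Pictures are saved under pics/ and viewed, about 12 in all and at most 16, crops included, and the job is handed in when it is done.

Besides the shell and the picture viewer there is one more tool, called after ">>>" as name(argument=value, ...) on one line, values as JSON. send_rows: Moves the arm, as the interface text tells. Its arguments: {"type":"object","properties":{"increments":{"type":"array"},"squeeze":{"type":"number"}},"required":["increments"]}

```bash
mkdir -p pics; ls; python3 - <<'E'
from bench import *
import cv2,numpy as np
print(get_state())
for n in("scene","top"):
    d=get_image(n);print(n,d["K"],d["extrinsics"],[k for k in d])
    np.savez(f"pics/{n}0.npz",**{k:d[k] for k in("pixels","K","extrinsics")})
    cv2.imwrite(f"pics/{n}0.png",cv2.resize(d["pixels"][:,:,::-1],(800,600),interpolation=cv2.INTER_CUBIC))
E
```

```text
pics
{'t': 0.0, 'joints': array([-1.41453367e+00,  5.28465685e-01,  1.43390453e+00,  5.67180589e-06,
        1.18138485e+00, -1.78496251e-01]), 'qd': array([-0.00080629,  0.00019819, -0.00037393, -0.00133537,  0.00022826,
        0.00087462]), 'joint_efforts': array([ 7.41198710e-04, -4.42344618e+01, -1.78023344e+01, -1.40639099e-04,
        8.42684589e-03,  5.10144119e-06]), 'tool_pos': array([ 0.20526553, -0.58963307,  0.25533314]), 'ee_rot': array([-3.13946553e+00, -3.89095634e-04,  3.34756331e-01]), 'ft_force': array([-0.16432556, -0.26952294, -0.20090722]), 'ft_torque': array([-0.00451216, -0.0091757 , -0.00685137]), 'opening': 0.9986724274402348}
scene [[448.17347565   0.         252.18464586]
 [  0.         448.17347565 191.57961776]
 [  0.           0.           1.        ]] [[-0.77855627 -0.3902466   0.49148522  1.28093469]
 [ 0.62750666 -0.4725391   0.61882323  0.89188402]
 [-0.00924768  0.79019895  0.61278063  1.07237257]
 [ 0.          0.          0.          1.        ]] ['pixels', 'K', 'extrinsics']
top [[427.60434895   0.         257.51980093]
 [  0.         427.60434895 189.8207713 ]
 [  0.           0.           1.        ]] [[-0.02865347  0.99461968 -0.09955235  0.42651579]
 [-0.99956045 -0.0277521   0.01042759 -0.00595917]
 [ 0.0076087   0.09980738  0.99497769  1.49837426]
 [ 0.          0.          0.          1.        ]] ['pixels', 'K', 'extrinsics']
```

View pics/top0.png

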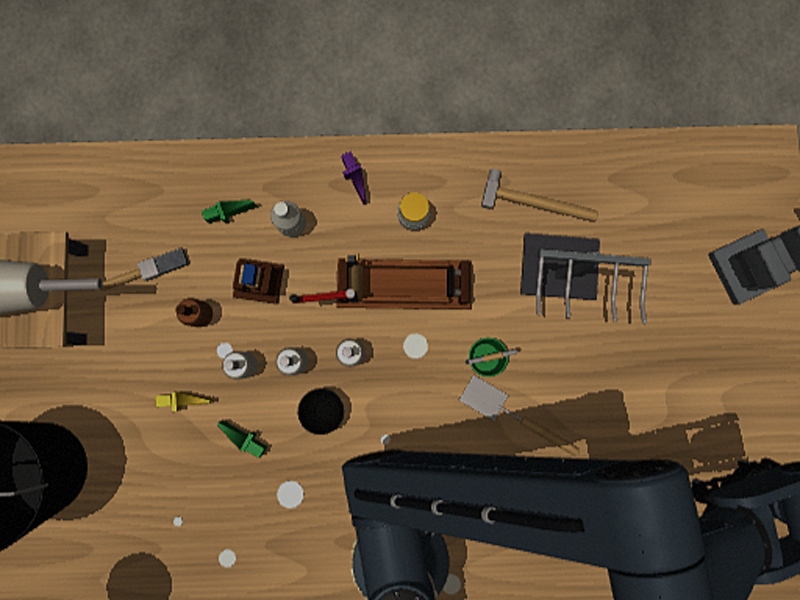

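View pics/scene0.png

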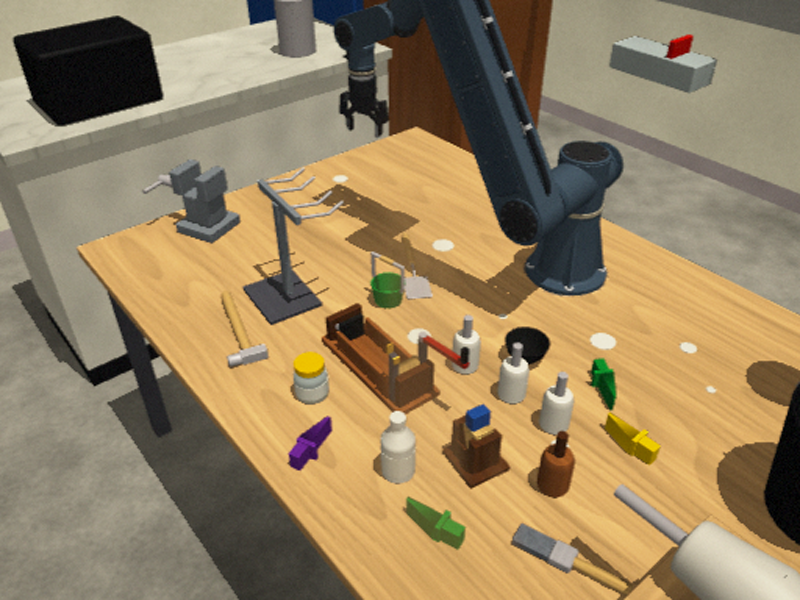

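```bash
cat > h.py <<'E'
from bench import *
import cv2,numpy as np,sys
from scipy.spatial.transform import Rotation as R
def ray(d,u,v):
    K=d["K"];E=d["extrinsics"]
    c=np.array([(u-K[0,2])/K[0,0],-(v-K[1,2])/K[1,1],-1.])
    return E[:3,3],E[:3,:3]@c
def atz(d,u,v,z):
    o,r=ray(d,u,v);return o+r*(z-o[2])/r[2]
def proj(d,p):
    E=d["extrinsics"];c=E[:3,:3].T@(np.array(p)-E[:3,3])
    return d["K"][0,0]*c[0]/-c[2]+d["K"][0,2],-d["K"][1,1]*c[1]/-c[2]+d["K"][1,2]
def tri(pairs):
    A=np.zeros((3,3));b=np.zeros(3)
    for d,u,v in pairs:
        o,r=ray(d,u,v);r=r/np.linalg.norm(r);M=np.eye(3)-np.outer(r,r);A+=M;b+=M@o
    return np.linalg.solve(A,b)
def snap(n,name,s=800/512,crop=None):
    d=get_image(n);np.savez(f"pics/{name}.npz",**d)
    p=d["pixels"][:,:,::-1]
    if crop:p=p[crop[1]:crop[3],crop[0]:crop[2]]
    cv2.imwrite(f"pics/{name}.png",cv2.resize(p,None,fx=s,fy=s,interpolation=cv2.INTER_CUBIC));return d
def load(name):return dict(np.load(f"pics/{name}.npz"))
def togo(p,yaw):
    """shift (cm) in tool axes & rotvec (deg) to reach TCP p, tool down with yaw"""
    s=get_state();r0=R.from_euler('xyz',s["ee_rot"]);r1=R.from_euler('xyz',[np.pi,0,yaw])
    t=r0.inv().apply(np.array(p)-s["tool_pos"])*100
    w=np.degrees((r0.inv()*r1).as_rotvec())
    print("togo",np.round(t,2),np.round(w,1),"yaw now",np.round(s["ee_rot"],3),"pos",np.round(s["tool_pos"],4),"rows>=",np.ceil(max(np.linalg.norm(t)/5,np.linalg.norm(w)/8.59)))
E
python3 - <<'E'
from h import *
d=load("top0");k=1.5625
P=dict(pA=(240,357,.14),pB=(295,354,.14),pC=(350,346,.14),dummy=(187,310,.14),pail=(493,355,.12),wedge=(248,273,.13),knob=(294,298,.14),hinge=(350,294,.11),cradL=(340,280,.09),cradR=(470,283,.09),bottle=(284,211,.15),jar=(414,207,.09),
h0=(542,315,.287),h1=(568,316,.287),h2=(613,320,.287),h3=(644,321,.287),rackL=(541,253,.27),rackR=(650,262,.27))
for n,(u,v,z) in P.items(): print(n,np.round(atz(d,u/k,v/k,z),3))
togo([.45,.12,.45],0)
E
```

```text
pA [0.449 0.311 0.14 ]
pB [0.452 0.2   0.14 ]
pC [0.465 0.089 0.14 ]
dummy [0.547 0.419 0.14 ]
pail [ 0.439 -0.203  0.12 ]
wedge [0.621 0.297 0.13 ]
knob [0.566 0.201 0.14 ]
hinge [0.574 0.089 0.11 ]
cradL [0.607 0.111 0.09 ]
cradR [ 0.592 -0.165  0.09 ]
bottle [0.745 0.218 0.15 ]
jar [ 0.76  -0.051  0.09 ]
h0 [ 0.507 -0.272  0.287]
h1 [ 0.504 -0.319  0.287]
h2 [ 0.494 -0.401  0.287]
h3 [ 0.491 -0.457  0.287]
rackL [ 0.624 -0.279  0.27 ]
rackR [ 0.601 -0.482  0.27 ]
togo [ 46.44 -59.02 -19.33] [-0.1 -0.  19.2] yaw now [-3.14  -0.     0.335] pos [ 0.2053 -0.5897  0.2554] rows>= 16.0
```

```bash
python3 - <<'E'
from h import *
togo([.40,-.25,.45],np.pi/2)
E
```

```text
togo [ 29.56 -25.72 -19.4 ] [ -0.1  -0.1 -70.8] yaw now [-3.14  -0.     0.335] pos [ 0.2053 -0.5897  0.2554] rows>= 9.0
```

>>> send_rows(increments=[[8.5,29.5,-25.7,-19.4,0,0,-70.8],[8.5,29.5,-25.7,-19.4,0,0,-70.8],[8.5,29.5,-25.7,-19.4,0,0,-70.8],[8.5,29.5,-25.7,-19.4,0,0,-70.8],[8.5,29.5,-25.7,-19.4,0,0,-70.8],[8.5,29.5,-25.7,-19.4,0,0,-70.8],[8.5,29.5,-25.7,-19.4,0,0,-70.8],[8.5,29.5,-25.7,-19.4,0,0,-70.8],[8.5,29.5,-25.7,-19.4,0,0,-70.8],[8.5,29.5,-25.7,-19.4,0,0,-70.8]])

```text
t: 1.1
tool_pos: [0.4014, -0.2475, 0.4525]
ee_rot: [3.138, 0.0, 1.576]
ft_force: [0.4, -1.3, -0.3]
opening: 0.996
```

```bash
python3 - <<'E'
from h import *
d=snap("wrist","w1");s=get_state()
print(s["t"],s["tool_pos"],s["ee_rot"],np.round(d["extrinsics"],3),d["K"])
E
```

```text
1.15 [ 0.40028587 -0.24900066  0.4510147 ] [ 3.14033782e+00 -2.80502894e-05  1.57405595e+00] [[ 1.    -0.003 -0.005  0.4  ]
 [ 0.005  0.965  0.261 -0.182]
 [ 0.004 -0.261  0.965  0.57 ]
 [ 0.     0.     0.     1.   ]] [[292.22450771   0.         258.45625155]
 [  0.         292.22450771 195.36812204]
 [  0.           0.           1.        ]]
```

View pics/w1.png

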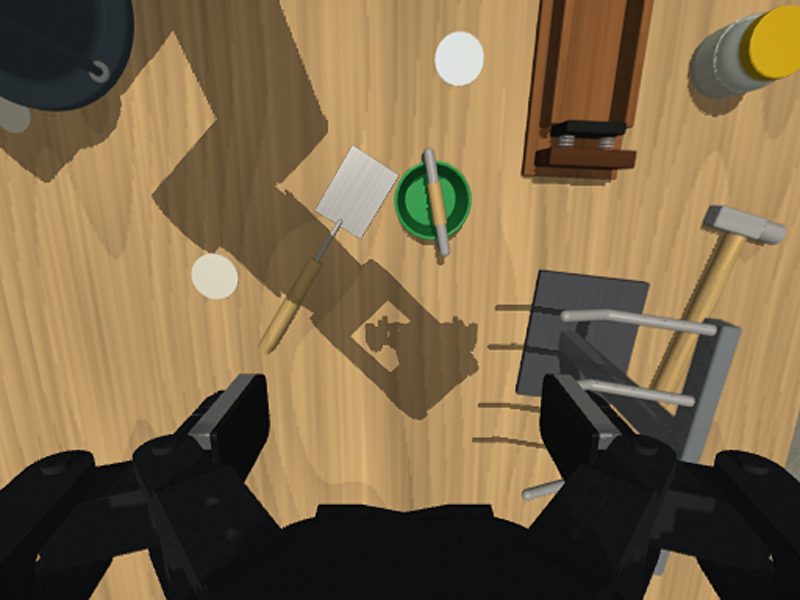

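```bash
python3 - <<'E'
from h import *
d=load("w1");k=1.5625
f=lambda u,v,z:atz(d,u/k,v/k,z)
a,b=f(430,152,.12),f(444,252,.12);m=(a+b)/2;print("bar",a,b,m,np.linalg.norm(a-b),"pail yaw",np.arctan2(-(a-b)[0],(a-b)[1]))
print("sleeve",f(436,201,.12))
t1,t2=f(567,316,.278),f(585,383,.278);print("tips",t1,t2,np.linalg.norm(t1-t2))
b1,b2=f(608,315,.260),f(620,385,.260);print("dips",b1,b2,np.linalg.norm(b1-b2))
c1,c2=f(718,328,.28),f(691,402,.28);print(c1,c2)
dy=t1-t2;ry=np.arctan2(-dy[0],dy[1]);print("rack yaw",ry)
print("pad end cradle bottom corners",f(527,176,.06),f(640,152,.06))
E
```

```text
bar [ 0.42665082 -0.15469869  0.12      ] [ 0.44236482 -0.24863525  0.12      ] [ 0.43450782 -0.20166697  0.12      ] 0.09524182852074654 pail yaw 0.16574838892256355
sleeve [ 0.43330375 -0.19941834  0.12      ]
tips [ 0.51096793 -0.26769621  0.278     ] [ 0.5282769 -0.3162194  0.278    ] 0.05151796721374823
dips [ 0.54680893 -0.27215766  0.26      ] [ 0.56226662 -0.32604614  0.26      ] 0.056061649197197215
[ 0.61217014 -0.27511594  0.28      ] [ 0.6032755  -0.32952195  0.28      ]
rack yaw 0.3426447506968772
pad end cradle bottom corners [ 0.53500477 -0.17509466  0.06      ] [ 0.65338079 -0.14998424  0.06      ]
```

```bash
python3 - <<'E'
from h import *
togo([.434,-.2005,.20],1.737);togo([.434,-.2005,.125],1.737)
E
```

```text
togo [ 4.84  3.36 25.11] [ 0.1  0.  -9.3] yaw now [ 3.14  -0.     1.574] pos [ 0.4003 -0.249   0.451 ] rows>= 6.0
togo [ 4.84  3.35 32.61] [ 0.1  0.  -9.3] yaw now [ 3.14  -0.     1.574] pos [ 0.4003 -0.249   0.451 ] rows>= 7.0
```

>>> send_rows(increments=[[6,4.84,3.36,10,0,0,-9.3],[6,4.84,3.36,15,0,0,-9.3],[6,4.84,3.36,20,0,0,-9.3],[6,4.84,3.36,24,0,0,-9.3],[6,4.84,3.36,26,0,0,-9.3],[6,4.84,3.36,28,0,0,-9.3],[6,4.84,3.36,30.5,0,0,-9.3],[6,4.84,3.36,32.6,0,0,-9.3],[6,4.84,3.36,32.6,0,0,-9.3],[6,4.84,3.36,32.6,0,0,-9.3]])

```text
t: 2.15
tool_pos: [0.4334, -0.201, 0.1244]
ee_rot: [-3.141, -0.001, 1.735]
ft_force: [0.2, 0.1, 0.3]
opening: 0.702
```

>>> send_rows(increments=[[0.8,0,0,0,0,0,0],[0.8,0,0,0,0,0,0],[0.8,0,0,0,0,0,0],[0.8,0,0,0,0,0,0],[0.8,0,0,0,0,0,0],[0.8,0,0,0,0,0,0],[0.8,0,0,-3,0,0,0],[0.8,0,0,-6,0,0,0]], squeeze=40)

```text
t: 2.95
tool_pos: [0.4322, -0.2001, 0.184]
ee_rot: [-3.138, -0.005, 1.735]
ft_force: [-0.2, -0.6, -1.0]
opening: 0.099
```

```bash
python3 - <<'E'
from h import *
togo([.45,-.30,.345],1.47);togo([.545,-.299,.325],1.47);togo([.545,-.299,.277],1.47)
E
```

```text
togo [-10.06   0.06 -16.15] [-0.3 -0.3 15.2] yaw now [-3.138 -0.005  1.735] pos [ 0.4322 -0.2001  0.184 ] rows>= 4.0
togo [-11.53   9.46 -14.2 ] [-0.3 -0.3 15.2] yaw now [-3.138 -0.005  1.735] pos [ 0.4322 -0.2001  0.184 ] rows>= 5.0
togo [-11.55   9.48  -9.4 ] [-0.3 -0.3 15.2] yaw now [-3.138 -0.005  1.735] pos [ 0.4322 -0.2001  0.184 ] rows>= 4.0
```

>>> send_rows(increments=[[0,0,0,-6,0,0,0],[0,0,0,-11,0,0,0],[0,-4,0,-15,0,0,5],[0,-8,0,-16.2,0.3,0.3,10],[0,-10,0,-16.2,0.3,0.3,15],[0,-10,0,-16.2,0.3,0.3,15],[0,-10,0,-16.2,0.3,0.3,15]])

```text
t: 3.65
tool_pos: [0.4483, -0.2987, 0.3442]
ee_rot: [-3.128, -0.011, 1.473]
ft_force: [-0.6, 0.4, -1.1]
opening: 0.1
```

```bash
python3 - <<'E'
from h import *
d=snap("wrist","w2");
togo([.545,-.299,.325],1.47);togo([.545,-.299,.277],1.47)
E
```

```text
togo [0.82 9.66 1.78] [-0.8 -0.7  0.2] yaw now [-3.128 -0.012  1.474] pos [ 0.4483 -0.2981  0.3441] rows>= 2.0
togo [0.76 9.73 6.58] [-0.8 -0.7  0.2] yaw now [-3.128 -0.012  1.474] pos [ 0.4483 -0.2981  0.3441] rows>= 3.0
```

View pics/w2.png

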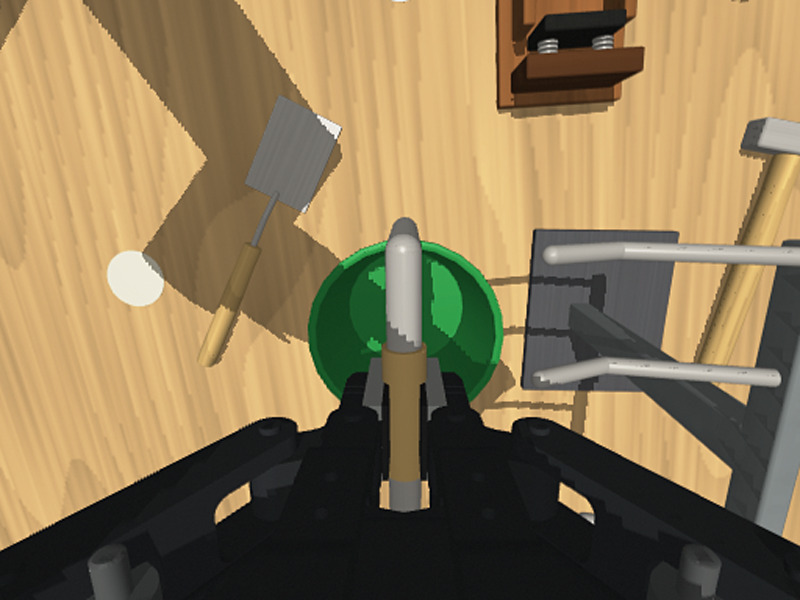

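```bash
python3 - <<'E'
from h import *
d=load("w2");k=1.5625
f=lambda u,v,z:atz(d,u/k,v/k,z)
t1,t2=f(550,255,.278),f(541,379,.278);print("tips",t1,t2,np.linalg.norm(t1-t2))
b1,b2=f(626,248,.260),f(609,368,.260);print("dips",b1,b2,np.linalg.norm(b1-b2))
for x,y in((t1,t2),(b1,b2)):
  dy=x-y;print("rack yaw",np.arctan2(-dy[0],dy[1]))
dx=(b1+b2-t1-t2)/2;print(dx,np.arctan2(dx[1],dx[0]),"hook",(b1+b2)/2)
h=(b1+b2)/2
togo([h[0],h[1],.325],1.47);togo([h[0],h[1],.274],1.47)
E
```

```text
tips [ 0.50975963 -0.2665914   0.278     ] [ 0.50487025 -0.32031469  0.278     ] 0.05394532300383118
dips [ 0.54823617 -0.26980716  0.26      ] [ 0.54155251 -0.32601982  0.26      ] 0.05660861105422906
rack yaw -0.0907603219241846
rack yaw -0.11834402197338718
[ 0.0375794  -0.00446045 -0.018     ] -0.11814116631842961 hook [ 0.54489434 -0.29791349  0.26      ]
togo [0.93 9.64 1.78] [-0.8 -0.7  0.2] yaw now [-3.128 -0.012  1.474] pos [ 0.4483 -0.2981  0.3441] rows>= 2.0
togo [0.87 9.71 6.88] [-0.8 -0.7  0.2] yaw now [-3.128 -0.012  1.474] pos [ 0.4483 -0.2981  0.3441] rows>= 3.0
```

>>> send_rows(increments=[[0,0.9,3,0,-0.8,-0.7,0],[0,0.9,6,1,-0.8,-0.7,0],[0,0.9,8.5,1.8,-0.8,-0.7,0],[0,0.9,9.7,1.8,-0.8,-0.7,0],[0,0.9,9.7,1.8,-0.8,-0.7,0],[0,0.9,9.7,4,-0.8,-0.7,0],[0,0.9,9.7,6,-0.8,-0.7,0],[0,0.9,9.7,6.9,-0.8,-0.7,0],[0,0.9,9.7,6.9,-0.8,-0.7,0]])

```text
t: 4.6
tool_pos: [0.5439, -0.2971, 0.2749]
ee_rot: [-3.141, 0.0, 1.474]
ft_force: [0.3, 0.8, -1.3]
opening: 0.101
```

>>> send_rows(increments=[[4.5,0,0,0,0,0,0],[4.5,0,0,0,0,0,0],[4.5,0,0,0,0,0,0],[4.5,0,0,0,0,0,0],[4.5,0,0,-4,0,0,0],[4.5,0,0,-9,0,0,0],[4.5,0,0,-14,0,0,0],[4.5,0,0,-18,0,0,0],[4.5,0,0,-18,0,0,0]])

```text
t: 5.5
tool_pos: [0.5459, -0.2984, 0.4629]
ee_rot: [3.129, 0.009, 1.474]
ft_force: [0.5, -0.5, -0.3]
opening: 0.53
```

```bash
python3 - <<'E'
from h import *
togo([.47,.12,.45],np.pi/2)
s=get_state();print(s["joints"])
E
```

```text
togo [ 40.92 -11.6    0.77] [ 0.7  0.5 -5.5] yaw now [3.129 0.009 1.474] pos [ 0.5459 -0.2984  0.4629] rows>= 9.0
[-6.79468727e-01  3.64762412e-01  1.14240551e+00 -5.05741012e-04
  1.61889261e+00 -5.82870977e-01]
```

>>> send_rows(increments=[[8.5,45.5,-8.6,1,0.7,0.5,-5.5],[8.5,45.5,-8.6,1,0.7,0.5,-5.5],[8.5,45.5,-8.6,1,0.7,0.5,-5.5],[8.5,45.5,-8.6,1,0.7,0.5,-5.5],[8.5,45.5,-8.6,1,0.7,0.5,-5.5],[8.5,45.5,-8.6,1,0.7,0.5,-5.5],[8.5,45.5,-8.6,1,0.7,0.5,-5.5],[8.5,45.5,-8.6,1,0.7,0.5,-5.5],[8.5,45.5,-8.6,1,0.7,0.5,-5.5],[8.5,45.5,-8.6,1,0.7,0.5,-5.5]])

```text
t: 6.5
tool_pos: [0.5027, 0.167, 0.447]
ee_rot: [-3.14, -0.001, 1.576]
ft_force: [-0.4, 0.0, -0.9]
opening: 0.996
```

>>> send_rows(increments=[[8.5,0,0,0,0,0,0],[8.5,0,0,0,0,0,0]])

```text
t: 6.7
tool_pos: [0.5025, 0.1666, 0.4464]
ee_rot: [-3.139, -0.0, 1.576]
ft_force: [0.4, -0.2, 0.7]
opening: 0.996
```

```bash
python3 - <<'E'
from h import *
d=snap("wrist","w3");s=get_state()
print(s["t"],s["tool_pos"],s["ee_rot"])
E
```

```text
6.75 [0.50277832 0.16594001 0.44653158] [-3.13909721e+00 -5.31211833e-05  1.57504010e+00]
```

View pics/w3.png

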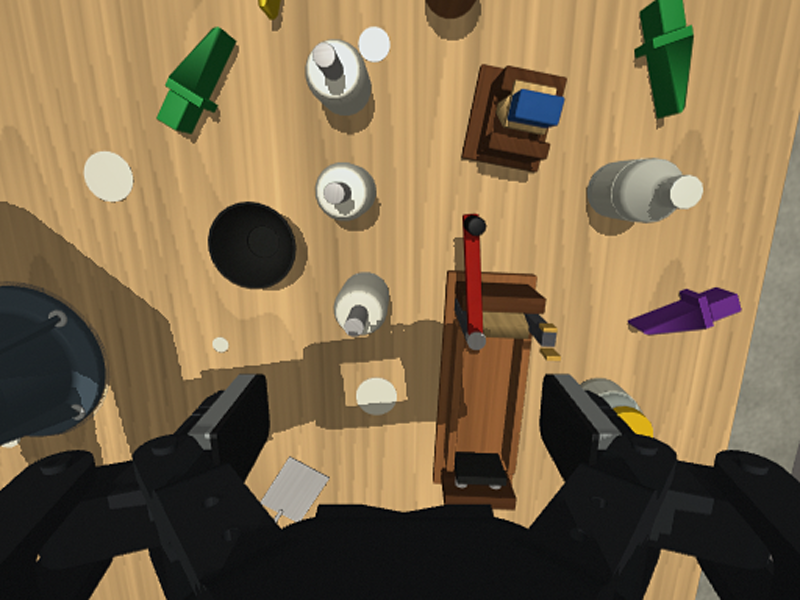

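```bash
python3 - <<'E'
from h import *
d=load("w3");p=d["pixels"][130:330,262:372,::-1]
p=cv2.rotate(cv2.resize(p,None,fx=4,fy=4,interpolation=cv2.INTER_CUBIC),cv2.ROTATE_90_COUNTERCLOCKWISE)
cv2.imwrite("pics/c3.png",p);print(p.shape)
E
```

```text
(440, 800, 3)
```

View pics/c3.png

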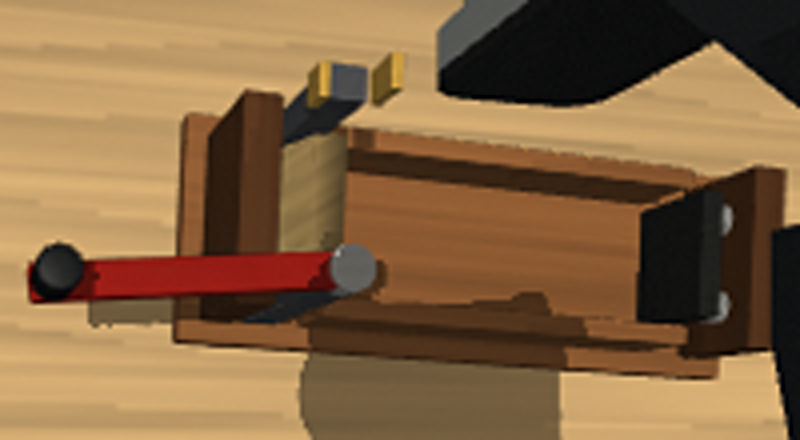

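```bash
python3 - <<'E'
from h import *
d=load("w3");k=1.5625
f=lambda U,V,z:np.round(atz(d,372-V/4,130+U/4,z)[:2],4)
g=lambda u,v,z:np.round(atz(d,u/k,v/k,z)[:2],4)
a,b=f(175,342,0),f(718,378,0);print("near base edge",a,b,"yaw",np.arctan2(-(a-b)[0],(a-b)[1]))
a,b=f(350,150,.06),f(690,190,.06);print("far rail inner top",a,b,"yaw",np.arctan2(-(a-b)[0],(a-b)[1]))
a,b=f(350,128,.06),f(695,172,.06);print("far rail outer top",a,b,"yaw",np.arctan2(-(a-b)[0],(a-b)[1]))
a,b=f(375,305,.06),f(600,318,.06);print("near rail inner?",a,b,"yaw",np.arctan2(-(a-b)[0],(a-b)[1]))
print("far post",f(347,83,.1575),"hinge",f(352,268,.157),f(352,268,.165),"knob",f(57,270,.183))
print("wall in/out far", f(282,96,.09),f(247,92,.09),"wall inner near",f(282,250,.09))
print("jaw face",f(347,140,.09),f(347,240,.09))
print("pad wall outer top far",f(785,170,.09),"near",f(772,350,.09))
print("casts",[g(u,v,.14) for u,v in((324,53),(337,189),(354,325))])
print("wedge grip",[g(u,v,.13) for u,v in((515,90),(563,96),(556,126),(510,121))])
t=load("top0");kk=1.5625
print("top",[np.round(atz(t,u/kk,v/kk,.13)[:2],4) for u,v in((248,273),)])
E
```

```text
near base edge [0.5562 0.1244] [ 0.5453 -0.1836] yaw -0.035374847209907856
far rail inner top [0.6403 0.0554] [ 0.6334 -0.1226] yaw -0.03874464615129279
far rail outer top [0.6503 0.0555] [ 0.6425 -0.1254] yaw -0.04309105373739714
near rail inner? [0.5702 0.0429] [ 0.5683 -0.073 ] yaw -0.016391974308005375
far post [0.6381 0.091 ] hinge [0.5704 0.0885] [0.5691 0.0913] knob [0.5608 0.1981]
wall in/out far [0.6526 0.0964] [0.653  0.1116] wall inner near [0.5878 0.096 ]
jaw face [0.6363 0.0673] [0.5935 0.0671]
pad wall outer top far [ 0.6384 -0.1535] near [ 0.5524 -0.1468]
casts [array([0.4338, 0.3363]), array([0.441, 0.226]), array([0.4533, 0.0978])]
wedge grip [array([0.5977, 0.3103]), array([0.64  , 0.3057]), array([0.6362, 0.2811]), array([0.595 , 0.2851])]
top [array([0.6212, 0.2965])]
```

```bash
python3 - <<'E'
from h import *
d=load("w3");t=load("top0");s=load("scene0")
for n,x,y in(("A",.4338,.3363),("B",.441,.226),("C",.4533,.0978)):
  for z in(.14,.0):
    print(n,z,[tuple(np.round(np.array(proj(q,[x,y,z]))*1.5625)) for q in(d,t,s)])
togo([.4533,.0978,.20],np.pi/2)
E
```

```text
A 0.14 [(np.float64(324.0), np.float64(53.0)), (np.float64(228.0), np.float64(365.0)), (np.float64(562.0), np.float64(375.0))]
A 0.0 [(np.float64(345.0), np.float64(87.0)), (np.float64(244.0), np.float64(365.0)), (np.float64(553.0), np.float64(425.0))]
B 0.14 [(np.float64(337.0), np.float64(189.0)), (np.float64(282.0), np.float64(360.0)), (np.float64(517.0), np.float64(347.0))]
B 0.0 [(np.float64(354.0), np.float64(187.0)), (np.float64(293.0), np.float64(360.0)), (np.float64(510.0), np.float64(396.0))]
C 0.14 [(np.float64(354.0), np.float64(325.0)), (np.float64(346.0), np.float64(352.0)), (np.float64(468.0), np.float64(318.0))]
C 0.0 [(np.float64(366.0), np.float64(292.0)), (np.float64(350.0), np.float64(353.0)), (np.float64(464.0), np.float64(367.0))]
togo [-6.79 -4.92 24.67] [-0.1 -0.   0.2] yaw now [-3.139 -0.     1.575] pos [0.5028 0.1659 0.4465] rows>= 6.0
```

>>> send_rows(increments=[[5,-6.8,-4.9,5,0,0,0],[5,-6.8,-4.9,10,0,0,0],[5,-6.8,-4.9,15,0,0,0],[5,-6.8,-4.9,20,0,0,0],[5,-6.8,-4.9,24,0,0,0],[5,-6.8,-4.9,26,0,0,0],[5,-6.8,-4.9,29,0,0,0],[5,-6.8,-4.9,32,0,0,0],[5,-6.8,-4.9,32.4,0,0,0],[5,-6.8,-4.9,32.4,0,0,0]])

```text
t: 7.75
tool_pos: [0.4534, 0.0965, 0.1223]
ee_rot: [-3.137, 0.0, 1.573]
ft_force: [0.4, -1.2, 0.0]
opening: 0.586
```

>>> send_rows(increments=[[1,0,0,0,0,0,0],[1,0,0,0,0,0,0],[0,0,0,0,0,0,0],[0,0,0,0,0,0,0],[0,0,0,0,0,0,0],[0,0,0,-3,0,0,0],[0,0,0,-8,0,0,0],[0,0,0,-13,0,0,0],[0,0,0,-17,0,0,0],[0,0,0,-17,0,0,0]], squeeze=60)

```text
t: 8.75
tool_pos: [0.4573, 0.0968, 0.2981]
ee_rot: [3.132, 0.0, 1.574]
ft_force: [1.9, -0.8, -2.5]
opening: 0.218
```

```bash
cat >> h.py <<'E'
X0,Y0,TH=.6016,-.022,-.037
def cr(cx,cy):
    c,s=np.cos(TH),np.sin(TH);return X0+c*cx-s*cy,Y0+s*cx+c*cy
YC=np.pi/2+TH
E
python3 - <<'E'
from h import *
x,y=cr(0,-67);x,y=cr(0,-.067);print(x,y)
togo([x,y,.29],YC);print(get_state()["opening"],get_state()["ft_force"])
E
```

```text
0.5991215655864509 -0.08895414373179406
togo [-18.61  14.12   0.95] [0.6 0.  2.3] yaw now [3.132 0.    1.574] pos [0.4573 0.0968 0.2981] rows>= 5.0
0.2180156011681541 [ 1.88316892 -0.797497   -2.4886287 ]
```

>>> send_rows(increments=[[0,-4,3,0,0,0,0.5],[0,-8,6,0,0,0,1],[0,-12,9,0.5,0,0,2],[0,-16,12,1,0.6,0,2.3],[0,-18.6,14.1,1,0.6,0,2.3],[0,-18.6,14.1,1,0.6,0,2.3],[0,-18.6,14.1,1,0.6,0,2.3]])

```text
t: 9.45
tool_pos: [0.5979, -0.0889, 0.2875]
ee_rot: [-3.137, -0.002, 1.532]
ft_force: [-0.5, 0.2, -3.0]
opening: 0.218
```

```bash
python3 - <<'E'
from h import *
d=snap("wrist","w4");x,y=cr(0,-.067)
togo([x,y,.136],YC)
for p in([0,-.099],[0,.089]):
  print(np.round(np.array(proj(d,[*cr(*p),.06]))*1.5625))
for cx,cy,z in((-.034,-.09,.06),(.034,-.09,.06),(-.034,.08,.06),(.034,.08,.06),(-.034,.118,.09),(.034,.118,.09),(0,.136,.09),(.037,.106,.1575)):
  print(cx,cy,z,np.round(np.array(proj(d,[*cr(cx,cy),z]))*1.5625))
E
```

```text
togo [-0.12  0.25 15.18] [-0.3 -0.1 -0. ] yaw now [-3.137e+00 -2.000e-03  1.533e+00] pos [ 0.5974 -0.088   0.2878] rows>= 4.0
[407. 311.]
[407.  45.]
-0.034 -0.09 0.06 [363. 300.]
0.034 -0.09 0.06 [451. 300.]
-0.034 0.08 0.06 [357.  60.]
0.034 0.08 0.06 [457.  59.]
-0.034 0.118 0.09 [350. -24.]
0.034 0.118 0.09 [464. -24.]
0 0.136 0.09 [407. -59.]
0.037 0.106 0.1575 [487. -58.]
```

View pics/w4.png

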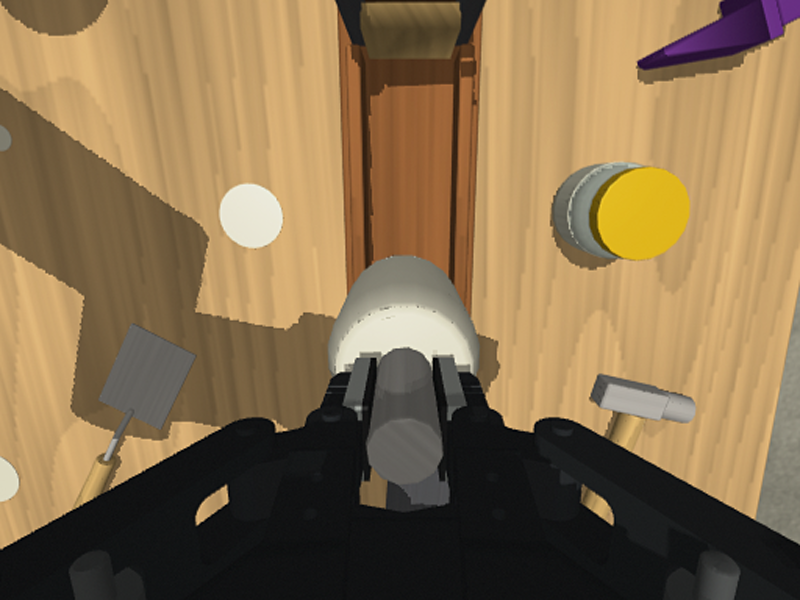

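>>> send_rows(increments=[[0,-0.1,0.45,4,0,0,0],[0,-0.1,0.45,8,0,0,0],[0,-0.1,0.45,11,0,0,0],[0,-0.1,0.45,13,0,0,0],[0,-0.1,0.45,14,0,0,0],[0,-0.1,0.45,14.7,0,0,0],[0,-0.1,0.45,15,0,0,0],[0,-0.1,0.45,15,0,0,0]])

```text
t: 10.3
tool_pos: [0.6014, -0.0886, 0.1391]
ee_rot: [-3.138, -0.001, 1.534]
ft_force: [0.0, -0.5, -2.3]
opening: 0.22
```

>>> send_rows(increments=[[0,0,0,0.15,0,0,0],[0,0,0,0.2,0,0,0],[5,0,0,0.2,0,0,0],[5,0,0,0.2,0,0,0],[5,0,0,0.2,0,0,0],[5,0,0,0.2,0,0,0],[5,0,0,-4,0,0,0],[5,0,0,-9,0,0,0],[5,0,0,-14,0,0,0],[5,0,0,-14,0,0,0]])

```text
t: 11.3
tool_pos: [0.6062, -0.0901, 0.2872]
ee_rot: [3.129, 0.004, 1.534]
ft_force: [0.8, -0.5, 0.1]
opening: 0.584
```

```bash
sed -i 's/^X0,.*/X0,Y0,TH=.604,-.022,-.037/' h.py; python3 - <<'E'
from h import *
d=get_image("wrist");s=get_image("scene");np.savez("pics/s5.npz",**s);np.savez("pics/w5.npz",**d)
togo([.441,.226,.26],np.pi/2)
# two views side by side
a=d["pixels"][:,100:420,::-1];b=s["pixels"][80:320,170:400,::-1]
a=cv2.resize(a,(480,576));b=cv2.resize(b,(320,334),interpolation=cv2.INTER_CUBIC)
c=np.zeros((576,800,3),np.uint8);c[:,:480]=a;c[:334,480:]=b;cv2.imwrite("pics/m5.png",c)
E
```

```text
togo [ 30.88 -17.3    2.08] [ 0.  -0.  -2.1] yaw now [ 3.141 -0.     1.534] pos [ 0.6025 -0.0889  0.2808] rows>= 8.0
```

View pics/m5.png

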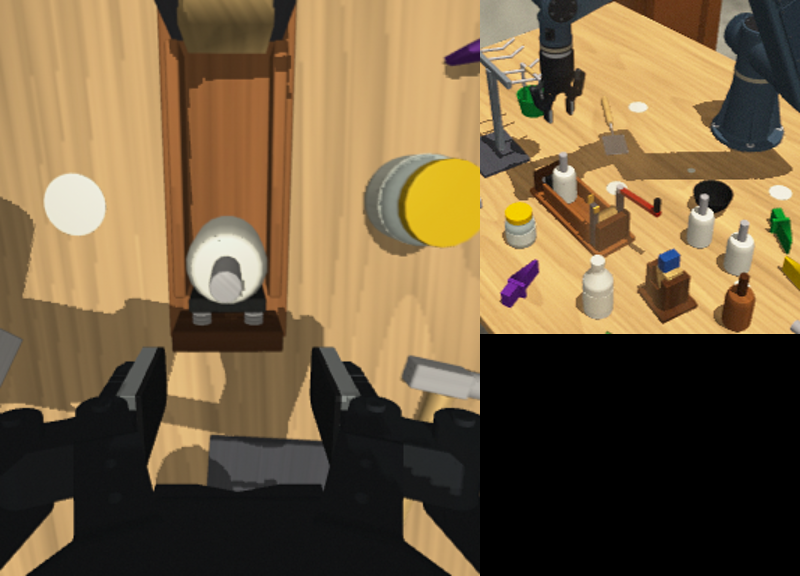

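>>> send_rows(increments=[[5,30.9,-17.3,2,0,0,-2],[5,30.9,-17.3,2,0,0,-2],[5,30.9,-17.3,2,0,0,-2],[5,30.9,-17.3,2,0,0,-2],[5,30.9,-17.3,2,0,0,-2],[5,30.9,-17.3,2,0,0,-2],[5,30.9,-17.3,2,0,0,-2],[5,30.9,-17.3,2,0,0,-2],[5,30.9,-17.3,6,0,0,-2],[5,30.9,-17.3,6,0,0,-2]])

```text
t: 12.4
tool_pos: [0.4371, 0.2253, 0.2163]
ee_rot: [-3.13, 0.003, 1.57]
ft_force: [0.2, -0.1, -0.4]
opening: 0.586
```

```bash
python3 - <<'E'
from h import *
s=get_image("scene");d=get_image("wrist")
o=load("s5")
# knock check: difference in scene around A,B,dummy
df=np.abs(s["pixels"].astype(int)-load("scene0")["pixels"]).max(2)
for n,p in(("A",(.4338,.3363)),("B",(.441,.226)),("dummy",(.547,.419))):
  us=np.array([proj(s,[*p,z]) for z in(0.02,.12)]).mean(0).astype(int)
  print(n,us,(df[us[1]-18:us[1]+18,us[0]-14:us[0]+14]>40).mean())
togo([.441,.226,.122],np.pi/2)
E
```

```text
A [356 256] 0.0
B [328 237] 0.16666666666666666
dummy [352 291] 0.0
togo [0.06 0.12 9.75] [-0.2  0.1 -0.2] yaw now [-3.137e+00  1.000e-03  1.568e+00] pos [0.4402 0.2255 0.2195] rows>= 2.0
```

>>> send_rows(increments=[[5,0,0.1,4,0,0,0],[5,0,0.1,8,0,0,0],[5,0,0.1,9.7,0,0,0],[5,0,0.1,9.7,0,0,0],[5,0,0.1,9.7,0,0,0],[0,0,0.1,9.7,0,0,0],[0,0,0.1,9.7,0,0,0],[0,0,0.1,9.7,0,0,0],[0,0,0.1,9.7,0,0,0],[0,0,0.1,9.7,0,0,0]])

```text
t: 13.5
tool_pos: [0.4415, 0.2256, 0.1238]
ee_rot: [-3.14, 0.001, 1.568]
ft_force: [-1.7, -0.7, 7.0]
opening: 0.219
```

>>> send_rows(increments=[[0,0,0,-4,0,0,0],[0,0,0,-8,0,0,0],[0,0,0,-13,0,0,0],[0,0,0,-18,0,0,0],[0,0,0,-21,0,0,0],[0,0,0,-21,0,0,0],[0,0,0,-21,0,0,0]])

```text
t: 14.2
tool_pos: [0.4412, 0.2256, 0.3337]
ee_rot: [-3.14, 0.001, 1.569]
ft_force: [-0.7, 0.0, -1.6]
opening: 0.218
```

```bash
python3 - <<'E'
from h import *
x,y=cr(0,-.004);print(x,y)
togo([x,y,.33],YC);togo([x,y,.1375],YC)
E
```

```text
0.6038520337663552 -0.025997262312345913
togo [-25.13  16.32   0.36] [-0.1  0.   2. ] yaw now [-3.140e+00  1.000e-03  1.569e+00] pos [0.4412 0.2256 0.3337] rows>= 6.0
togo [-25.11  16.35  19.61] [-0.1  0.   2. ] yaw now [-3.140e+00  1.000e-03  1.569e+00] pos [0.4412 0.2256 0.3337] rows>= 8.0
```

>>> send_rows(increments=[[0,-25.1,16.3,0.3,0,0,2],[0,-25.1,16.3,0.3,0,0,2],[0,-25.1,16.3,0.3,0,0,2],[0,-25.1,16.3,0.3,0,0,2],[0,-25.1,16.3,0.3,0,0,2],[0,-25.1,16.3,0.3,0,0,2],[0,-25.1,16.3,0.3,0,0,2],[0,-25.1,16.3,0.3,0,0,2],[0,-25.1,16.3,4,0,0,2],[0,-25.1,16.3,8,0,0,2]])

```text
t: 15.2
tool_pos: [0.603, -0.0245, 0.2529]
ee_rot: [-3.141, 0.0, 1.535]
ft_force: [-0.1, -0.1, -1.2]
opening: 0.218
```

```bash
python3 - <<'E'
from h import *
x,y=cr(0,-.004)
togo([x,y,.1385],YC)
E
```

```text
togo [-0.15  0.1  11.44] [-0.   0.   0.1] yaw now [-3.141  0.     1.535] pos [ 0.603  -0.0245  0.2529] rows>= 3.0
```

>>> send_rows(increments=[[0,-0.1,0.1,3,0,0,0],[0,-0.1,0.1,6,0,0,0],[0,-0.1,0.1,8.5,0,0,0],[0,-0.1,0.1,10,0,0,0],[0,-0.1,0.1,11,0,0,0],[0,-0.1,0.1,11.4,0,0,0],[0,-0.1,0.1,11.4,0,0,0]])

```text
t: 15.9
tool_pos: [0.6028, -0.0243, 0.1391]
ee_rot: [-3.139, -0.0, 1.536]
ft_force: [0.2, -0.4, -0.9]
opening: 0.217
```

>>> send_rows(increments=[[0,0,0,0.05,0,0,0],[5,0,0,0.1,0,0,0],[5,0,0,0.1,0,0,0],[5,0,0,0.1,0,0,0],[5,0,0,0.1,0,0,0],[5,0,0,-4,0,0,0],[5,0,0,-9,0,0,0],[5,0,0,-14,0,0,0],[5,0,0,-14,0,0,0]])

```text
t: 16.8
tool_pos: [0.6076, -0.0253, 0.2872]
ee_rot: [3.127, 0.003, 1.536]
ft_force: [1.4, 0.3, 0.7]
opening: 0.588
```

>>> send_rows(increments=[[5,35.5,-18.2,0,0,0,-2],[5,35.5,-18.2,0,0,0,-2],[5,35.5,-18.2,0,0,0,-2],[5,35.5,-18.2,0,0,0,-2],[5,35.5,-18.2,0,0,0,-2],[5,35.5,-18.2,0,0,0,-2],[5,35.5,-18.2,0,0,0,-2],[5,35.5,-18.2,0,0,0,-2],[5,35.5,-18.2,0,0,0,-2],[5,35.5,-18.2,3,0,0,-2]])

```text
t: 17.8
tool_pos: [0.4401, 0.3383, 0.2566]
ee_rot: [3.118, -0.0, 1.575]
ft_force: [1.2, 0.7, -0.1]
opening: 0.589
```

```bash
python3 - <<'E'
from h import *
d=get_image("wrist");s=get_image("scene")
togo([.4338,.3363,.122],np.pi/2)
print("A pipe px",proj(d,[.4338,.3363,.14]))
a=cv2.resize(d["pixels"][:,:,::-1],(480,360));b=cv2.resize(s["pixels"][80:320,170:400,::-1],(320,334),interpolation=cv2.INTER_CUBIC)
c=np.zeros((360,800,3),np.uint8);c[:,:480]=a;c[:334,480:]=b;cv2.imwrite("pics/m6.png",c);np.savez("pics/w6.npz",**d)
E
```

```text
togo [ 0.28 -0.33 12.84] [0.4 0.4 0.1] yaw now [3.134 0.007 1.572] pos [0.4361 0.3344 0.2505] rows>= 3.0
A pipe px (np.float64(247.78986284271977), np.float64(200.75762458240618))
```

View pics/m6.png

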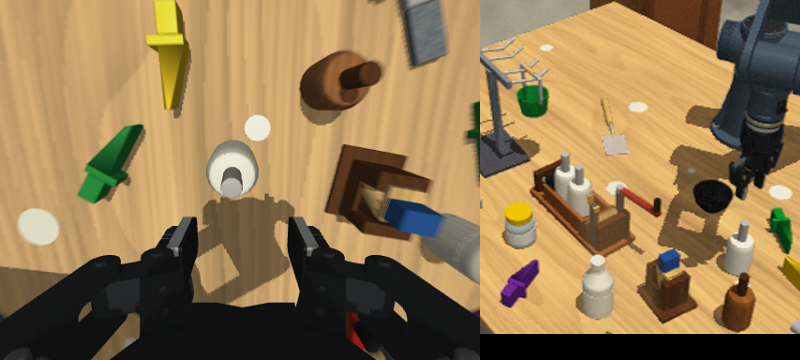

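>>> send_rows(increments=[[5,0.2,-0.3,4,0.4,0.4,0],[5,0.2,-0.3,8,0.4,0.4,0],[5,0.2,-0.3,11.5,0.4,0.4,0],[5,0.2,-0.3,12.8,0.4,0.4,0],[5,0.2,-0.3,12.8,0.4,0.4,0],[0,0.2,-0.3,12.8,0.4,0.4,0],[0,0.2,-0.3,12.8,0.4,0.4,0],[0,0.2,-0.3,12.8,0.4,0.4,0],[0,0.2,-0.3,12.8,0.4,0.4,0],[0,0.2,-0.3,12.8,0.4,0.4,0]])

```text
t: 18.9
tool_pos: [0.4351, 0.3361, 0.1241]
ee_rot: [3.138, -0.001, 1.572]
ft_force: [-0.7, -0.5, 6.7]
opening: 0.219
```

>>> send_rows(increments=[[0,0,0,-4,0,0,0],[0,0,0,-8,0,0,0],[0,0,0,-13,0,0,0],[0,0,0,-18,0,0,0],[0,0,0,-22,0,0,0],[0,0,0,-22,0,0,0],[0,0,0,-22,0,0,0]])

```text
t: 19.6
tool_pos: [0.4339, 0.3357, 0.3448]
ee_rot: [3.137, -0.002, 1.572]
ft_force: [0.3, -0.2, -2.6]
opening: 0.219
```

```bash
python3 - <<'E'
from h import *
x,y=cr(0,.0575);print(x,y)
togo([x,y,.34],YC);togo([x,y,.1385],YC)
E
```

```text
0.6061270146086428 0.0354606457399725
togo [-30.06  17.17   0.51] [ 0.3 -0.1  2.2] yaw now [ 3.137e+00 -2.000e-03  1.572e+00] pos [0.4339 0.3357 0.3448] rows>= 7.0
togo [-30.09  17.08  20.66] [ 0.3 -0.1  2.2] yaw now [ 3.137e+00 -2.000e-03  1.572e+00] pos [0.4339 0.3357 0.3448] rows>= 9.0
```

>>> send_rows(increments=[[0,-30,17.1,0.4,0,0,2],[0,-30,17.1,0.4,0,0,2],[0,-30,17.1,0.4,0,0,2],[0,-30,17.1,0.4,0,0,2],[0,-30,17.1,0.4,0,0,2],[0,-30,17.1,0.4,0,0,2],[0,-30,17.1,0.4,0,0,2],[0,-30,17.1,0.4,0,0,2],[0,-30,17.1,0.4,0,0,2],[0,-30,17.1,6,0,0,2]])

```text
t: 20.6
tool_pos: [0.6092, 0.0365, 0.2957]
ee_rot: [3.123, -0.001, 1.538]
ft_force: [2.2, 1.3, -2.3]
opening: 0.216
```

```bash
python3 - <<'E'
from h import *
x,y=cr(0,.0575)
togo([x,y,.1385],YC)
d=get_image("top");np.savez("pics/t7.npz",**d);w=get_image("wrist");np.savez("pics/w7.npz",**w)
cv2.imwrite("pics/w7.png",w["pixels"][:,:,::-1])
E
```

```text
togo [-0.13 -0.6  15.71] [ 1.1 -0.1  0.2] yaw now [ 3.123e+00 -1.000e-03  1.538e+00] pos [0.6092 0.0365 0.2957] rows>= 4.0
```

View pics/w7.png

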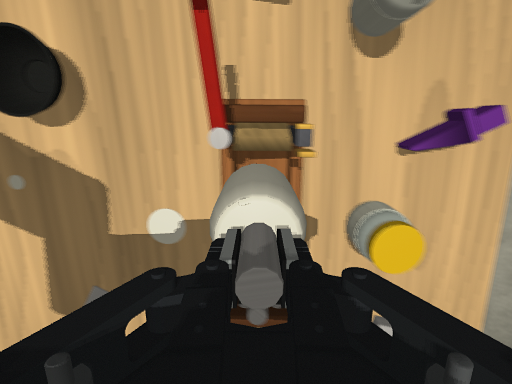

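>>> send_rows(increments=[[0,-0.1,-0.6,3,1,0,0],[0,-0.1,-0.6,5,1,0,0],[0,-0.1,-0.6,6,1,0,0],[0,-0.1,-0.6,7,1,0,0],[0,-0.1,-0.6,7.5,1,0,0],[0,-0.1,-0.6,8,1,0,0],[0,-0.1,-0.6,8.5,1,0,0],[0,-0.1,-0.6,8.5,1,0,0]])

```text
t: 21.5
tool_pos: [0.5923, 0.0376, 0.1989]
ee_rot: [-3.11, -0.004, 1.539]
ft_force: [0.7, 0.1, -1.8]
opening: 0.221
```

```bash
python3 - <<'E'
from h import *
x,y=cr(0,.0575)
togo([x,y,.20],YC);togo([x,y,.1385],YC)
E
```

```text
togo [-0.17  1.38 -0.16] [-1.8 -0.2  0.3] yaw now [-3.11  -0.004  1.539] pos [0.5923 0.0376 0.1989] rows>= 1.0
togo [-0.19  1.58  5.99] [-1.8 -0.2  0.3] yaw now [-3.11  -0.004  1.539] pos [0.5923 0.0376 0.1989] rows>= 2.0
```

>>> send_rows(increments=[[0,-0.2,1.4,-0.2,-1.8,-0.2,0.3],[0,-0.2,1.4,-0.2,-1.8,-0.2,0.3],[0,-0.2,1.4,-0.2,-1.8,-0.2,0.3],[0,-0.2,1.4,-0.2,-1.8,-0.2,0.3]])

```text
t: 21.9
tool_pos: [0.6062, 0.0351, 0.2006]
ee_rot: [3.141, -0.0, 1.533]
ft_force: [-0.0, -0.2, -1.9]
opening: 0.216
```

```bash
python3 - <<'E'
from h import *
x,y=cr(0,.0575)
togo([x,y,.1385],YC);print(get_state()["ft_force"])
E
```

```text
togo [ 0.03 -0.01  6.21] [ 0. -0. -0.] yaw now [ 3.141 -0.     1.533] pos [0.6062 0.0351 0.2006] rows>= 2.0
[-0.03408301 -0.18439178 -1.94744925]
```

>>> send_rows(increments=[[0,0,0,1,0,0,0],[0,0,0,2,0,0,0],[0,0,0,3,0,0,0],[0,0,0,4,0,0,0],[0,0,0,5,0,0,0],[0,0,0,5.8,0,0,0],[0,0,0,6.1,0,0,0],[0,0,0,6.1,0,0,0]])

```text
t: 22.7
tool_pos: [0.6063, 0.0352, 0.1396]
ee_rot: [3.141, -0.0, 1.534]
ft_force: [-0.4, -0.3, -1.9]
opening: 0.216
```

>>> send_rows(increments=[[0,0,0,0.05,0,0,0],[5,0,0,0.1,0,0,0],[5,0,0,0.1,0,0,0],[5,0,0,0.1,0,0,0],[5,0,0,0.1,0,0,0],[5,0,0,-4,0,0,0],[5,0,0,-9,0,0,0],[5,0,0,-14,0,0,0],[5,0,0,-17,0,0,0]])

```text
t: 23.6
tool_pos: [0.6077, 0.035, 0.314]
ee_rot: [3.135, 0.0, 1.534]
ft_force: [0.3, 0.1, -0.4]
opening: 0.592
```

>>> send_rows(increments=[[5,5,0,0,0,0,-1],[5,10,0,0,0,0,-2],[5,15,0.2,0,0,0,-2],[5,20,0.2,0,0,0,-2],[5,20,0.2,0,0,0,-2],[5,20,0.2,0,0,0,-2],[5,20,0.2,0,0,0,-2]])

```text
t: 24.3
tool_pos: [0.617, 0.2339, 0.3138]
ee_rot: [3.136, 0.001, 1.568]
ft_force: [0.6, -0.5, 0.2]
opening: 0.584
```

```bash
python3 - <<'E'
from h import *
d=get_image("wrist");np.savez("pics/w8.npz",**d)
u,v=map(int,proj(d,[.617,.2955,.13]));print(u,v,np.round(d["extrinsics"][:3,3],3))
a,b=max(0,u-80),max(0,v-70)
cv2.imwrite("pics/w8.png",cv2.resize(d["pixels"][b:b+140,a:a+160,::-1],None,fx=4,fy=4,interpolation=cv2.INTER_CUBIC));print(a,b)
E
```

```text
257 120 [0.616 0.3   0.431]
177 50
```

View pics/w8.png

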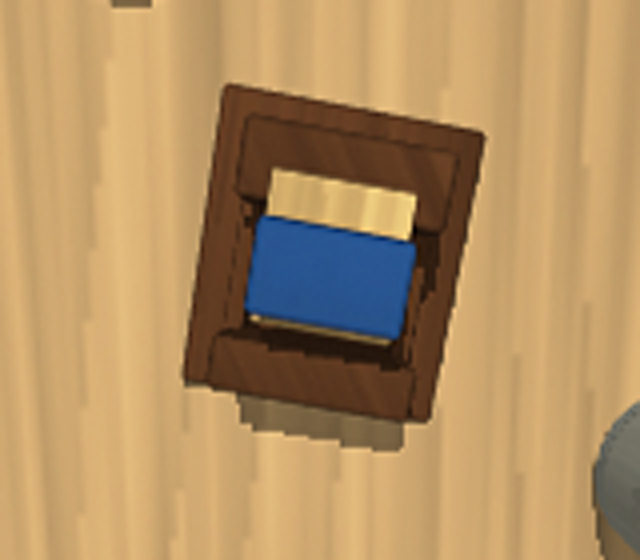

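```bash
python3 - <<'E'
from h import *
d=load("w8")
c=[(260,216),(415,240),(402,340),(246,314)]
for z in(.13,.14):
  q=np.array([atz(d,177+u/4,50+v/4,z)[:2] for u,v in c])
  e=q[1]-q[0]+q[2]-q[3];print(z,q.mean(0),np.linalg.norm(q[1]-q[0]),np.linalg.norm(q[1]-q[2]),"yaw",np.arctan2(e[1],e[0]))
h=np.array([atz(d,177+u/4,50+v/4,.09)[:2] for u,v in((272,170),(417,195))]);print(h)
q=atz(d,177+336/4,50+277/4,.135)
togo([q[0],q[1],.22],-.15);togo([q[0],q[1],.127],-.15)
E
```

```text
0.13 [0.61945842 0.2965007 ] 0.03867963041919313 0.02444121526471036 yaw -0.15830105837833436
0.14 [0.61935505 0.29660989] 0.037395287503596636 0.023629653692544366 yaw -0.15830105837833344
[[0.6036852  0.32499624]
 [0.64383159 0.31829906]]
togo [6.35 0.27 9.39] [ 0.3 -0.3 98.4] yaw now [3.135e+00 1.000e-03 1.567e+00] pos [0.6171 0.2334 0.3139] rows>= 12.0
togo [ 6.36  0.21 18.69] [ 0.3 -0.3 98.4] yaw now [3.135e+00 1.000e-03 1.567e+00] pos [0.6171 0.2334 0.3139] rows>= 12.0
```

```bash
python3 - <<'E'
from h import *
s=load("scene0");p=s["pixels"].astype(int)
m=(p[...,2]>p[...,0]+50)&(p[...,2]>p[...,1]+30);m[:240]=0
n,l,st,ce=cv2.connectedComponentsWithStats(m.astype(np.uint8));i=1+np.argmax(st[1:,4]);print(st[i],ce[i])
w=np.array([np.cos(-.158),np.sin(-.158)]);y=np.array([-w[1],w[0]])
for z in(.115,.12,.125,.13,.135,.14):
  c=np.array([.6195,.2965]);pts=[[*(c+a*.02*w+b*.012*y),zz] for a in(-1,1) for b in(-1,1) for zz in(z,z-.035)]
  q=np.array([proj(s,k) for k in pts]);print(z,q.min(0).round(1),q.max(0).round(1))
print("bbox",st[i][:2],st[i][:2]+st[i][2:4])
E
```

```text
[299 259  14  17 157] [306.27388535 266.46496815]
0.115 [296.  262.3] [313.  281.3]
0.12 [296.1 261.1] [313.1 280.1]
0.125 [296.1 259.9] [313.2 278.9]
0.13 [296.2 258.7] [313.3 277.7]
0.135 [296.3 257.4] [313.5 276.6]
0.14 [296.4 256.2] [313.6 275.4]
bbox [299 259] [313 276]
```

>>> send_rows(increments=[[6,6.35,0.25,5,0,0,98.9],[6,6.35,0.25,9,0,0,98.9],[6,6.35,0.25,9,0,0,98.9],[6,6.35,0.25,9,0,0,98.9],[6,6.35,0.25,9,0,0,98.9],[6,6.35,0.25,9,0,0,98.9],[6,6.35,0.25,9,0,0,98.9],[6,6.35,0.25,9,0,0,98.9],[6,6.35,0.25,9,0,0,98.9],[6,6.35,0.25,9,0,0,98.9]])

```text
t: 25.35
tool_pos: [0.6211, 0.2947, 0.2241]
ee_rot: [3.14, -0.006, 0.059]
ft_force: [-0.5, -0.5, 0.0]
opening: 0.706
```

>>> send_rows(increments=[[6,0,0,0,0,0,17],[6,0,0,0,0,0,17],[6,0,0,0,0,0,17],[6,0,0,0,0,0,17]])

```text
t: 25.75
tool_pos: [0.6215, 0.2933, 0.2242]
ee_rot: [-3.141, -0.006, -0.236]
ft_force: [0.9, -1.0, 0.0]
opening: 0.703
```

```bash
python3 - <<'E'
from h import *
togo([.6194,.2966,.122],-.158);print(get_state()["joints"])
E
```

```text
togo [-0.35 -0.27 10.22] [-0.  -0.4 -4.5] yaw now [-3.141 -0.006 -0.236] pos [0.6215 0.2933 0.2242] rows>= 3.0
[ 0.2798811   0.6443087   1.29777383 -0.00313013  1.19380882  2.08812312]
```

>>> send_rows(increments=[[6,-0.35,-0.25,3,0,-0.4,-4.5],[6,-0.35,-0.25,6,0,-0.4,-4.5],[6,-0.35,-0.25,8,0,-0.4,-4.5],[6,-0.35,-0.25,9.5,0,-0.4,-4.5],[6,-0.35,-0.25,10.2,0,-0.4,-4.5],[6,-0.35,-0.25,10.2,0,-0.4,-4.5],[6,-0.35,-0.25,10.2,0,-0.4,-4.5]])

```text
t: 26.45
tool_pos: [0.6201, 0.2965, 0.1231]
ee_rot: [-3.141, -0.001, -0.157]
ft_force: [0.2, 0.5, -0.1]
opening: 0.699
```

```bash
python3 - <<'E'
from h import *
togo([.6194,.2966,.122],-.158);d=get_image("wrist");np.savez("pics/w9.npz",**d)
cv2.imwrite("pics/w9.png",d["pixels"][:,:,::-1])
E
```

```text
togo [-0.07  0.    0.11] [-0.  -0.1  0. ] yaw now [-3.141e+00 -1.000e-03 -1.570e-01] pos [0.6201 0.2965 0.1231] rows>= 1.0
```

View pics/w9.png

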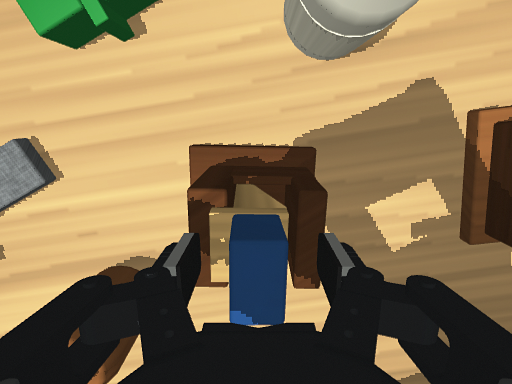

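>>> send_rows(increments=[[1,-0.05,0,0.1,0,0,0],[1,-0.05,0,0.1,0,0,0],[1,-0.05,0,0.1,0,0,0],[1,-0.05,0,0.1,0,0,0],[1,-0.05,0,0.1,0,0,0]], squeeze=100)

```text
t: 27.0
tool_pos: [0.6215, 0.2972, 0.1252]
ee_rot: [-3.138, -0.006, -0.157]
ft_force: [0.1, 0.2, 6.6]
opening: 0.267
```

>>> send_rows(increments=[[1,0,0,-2,0,0,0],[1,0,0,-5,0,0,0],[1,0,0,-9,0,0,0],[1,0,0,-14,0,0,0],[1,0,0,-18,0,0,0],[1,0,0,-18,0,0,0],[1,0,0,-18,0,0,0]])

```text
t: 27.7
tool_pos: [0.6203, 0.2969, 0.3068]
ee_rot: [-3.137, -0.009, -0.157]
ft_force: [-0.6, -0.1, -1.3]
opening: 0.265
```

```bash
python3 - <<'E'
from h import *
x,y=cr(0,.103);print(x,y,get_state()["opening"])
togo([x,y,.29],TH);togo([x,y,.25],TH)
E
```

```text
0.6078101305163516 0.08092950454290726 0.2649586477650644
togo [ 2.13 21.53  1.6 ] [-0.2 -0.5 -6.9] yaw now [-3.137 -0.009 -0.157] pos [0.6203 0.2969 0.3068] rows>= 5.0
togo [ 2.1  21.55  5.6 ] [-0.2 -0.5 -6.9] yaw now [-3.137 -0.009 -0.157] pos [0.6203 0.2969 0.3068] rows>= 5.0
```

>>> send_rows(increments=[[1,2.1,5,0,0,-0.5,-4],[1,2.1,10,0,0,-0.5,-7],[1,2.1,15,1,0,-0.5,-7],[1,2.1,19,3,0,-0.5,-7],[1,2.1,21.5,5,0,-0.5,-7],[1,2.1,21.5,5.6,0,-0.5,-7],[1,2.1,21.5,5.6,0,-0.5,-7],[1,2.1,21.5,5.6,0,-0.5,-7]])

```text
t: 28.5
tool_pos: [0.6079, 0.0824, 0.2494]
ee_rot: [-3.137, 0.0, -0.034]
ft_force: [-0.3, -0.5, -0.4]
opening: 0.266
```

```bash
python3 - <<'E'
from h import *
d=get_image("wrist");np.savez("pics/w10.npz",**d);x,y=cr(0,.103);togo([x,y,.25],TH)
cv2.imwrite("pics/w10.png",cv2.resize(d["pixels"][120:,100:420,::-1],None,fx=2.2,fy=2.2,interpolation=cv2.INTER_CUBIC))
for n,p in(("wallin far",(.034,.118,.09)),("wallout far",(.034,.136,.09)),("farpost",(.037,.106,.1575)),("tip",(0,.103,.14)),("tipback+x",(.02,.115,.14)),("tipfront+x",(.02,.107,.14))):
  q=np.array(proj(d,[*cr(p[0],p[1]),p[2]]));print(n,((q-[100,120])*2.2).round())
E
```

```text
togo [-0.04  0.18  0.01] [-0.2 -0.1  0.2] yaw now [-3.138e+00 -1.000e-03 -3.300e-02] pos [0.6083 0.0827 0.2501] rows>= 1.0
wallin far [319.  69.]
wallout far [277.  69.]
farpost [345.  83.]
tip [354. 178.]
tipback+x [321. 124.]
tipfront+x [343. 124.]
```

View pics/w10.png

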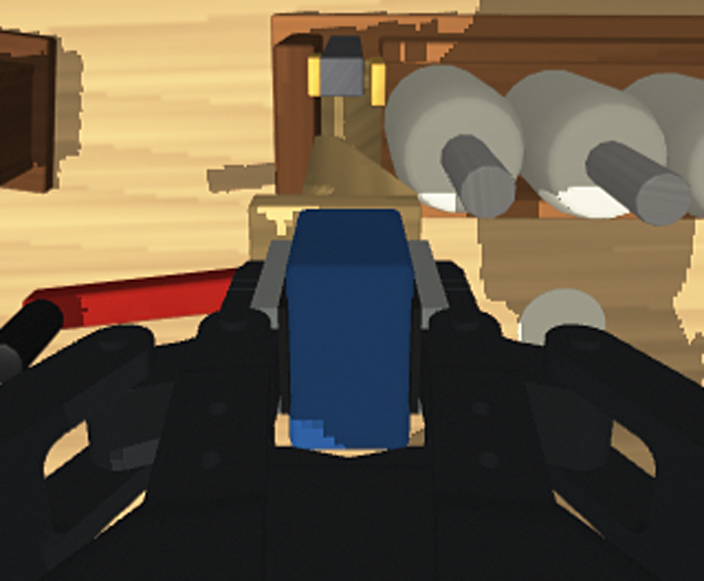

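>>> send_rows(increments=[[1,0,0.15,2,-0.2,0,-0.2],[1,0,0.15,4,-0.2,0,-0.2],[1,0,0.15,5,-0.2,0,-0.2],[1,0,0.15,6,-0.2,0,-0.2],[1,0,0.15,6.5,-0.2,0,-0.2],[1,0,0.15,7,-0.2,0,-0.2],[1,0,0.15,7,-0.2,0,-0.2]])

```text
t: 29.25
tool_pos: [0.6084, 0.0816, 0.1799]
ee_rot: [-3.141, -0.001, -0.03]
ft_force: [0.8, 0.1, -1.7]
opening: 0.269
```

>>> send_rows(increments=[[1,0,0,0.5,0,0,0],[1,0,0,1,0,0,0],[1,0,0,1.5,0,0,0],[1,0,0,2,0,0,0],[1,0,0,2.5,0,0,0],[1,0,0,2.5,0,0,0]])

```text
t: 29.85
tool_pos: [0.6085, 0.082, 0.1543]
ee_rot: [-3.14, -0.001, -0.03]
ft_force: [1.1, 3.2, -1.7]
opening: 0.265
```

>>> send_rows(increments=[[1,0,0,0.4,0,0,0],[1,0,0,0.8,0,0,0],[1,0,0,1.2,0,0,0],[1,0,0,1.6,0,0,0],[1,0,0,1.6,0,0,0],[1,0,0,1.6,0,0,0]])

```text
t: 30.45
tool_pos: [0.6085, 0.0828, 0.1379]
ee_rot: [-3.139, -0.001, -0.03]
ft_force: [0.9, 5.5, 0.2]
opening: 0.267
```

>>> send_rows(increments=[[1,0,-0.1,0.3,0,0,0],[1,0,-0.1,0.6,0,0,0],[1,0,-0.1,0.8,0,0,0],[1,0,-0.1,0.8,0,0,0],[1,0,-0.1,0.8,0,0,0]])

```text
t: 30.95
tool_pos: [0.6085, 0.0847, 0.1298]
ee_rot: [-3.138, -0.001, -0.031]
ft_force: [0.1, 6.9, 2.6]
opening: 0.269
```

>>> send_rows(increments=[[1,0,0,0.2,0,0,0],[1,0,0,0.4,0,0,0],[1,0,0,0.4,0,0,0]])

```text
t: 31.25
tool_pos: [0.6087, 0.0852, 0.126]
ee_rot: [-3.137, -0.002, -0.031]
ft_force: [0.1, 5.7, 4.0]
opening: 0.266
```

>>> send_rows(increments=[[1,0,0,0.2,0,0,0],[1,0,0,0.4,0,0,0],[1,0,0,0.5,0,0,0],[1,0,0,0.5,0,0,0]])

```text
t: 31.65
tool_pos: [0.6088, 0.0853, 0.1251]
ee_rot: [-3.137, -0.003, -0.031]
ft_force: [-6.8, 5.0, 25.1]
opening: 0.268
```

>>> send_rows(increments=[[1,0,0,0.1,0,0,0],[1,0,0,0.1,0,0,0],[4.2,0,0,0,0,0,0],[4.2,0,0,0,0,0,0],[4.2,0,0,0,0,0,0],[4.2,0,0,-3,0,0,0],[4.2,0,0,-7,0,0,0],[4.2,0,0,-12,0,0,0],[4.2,0,0,-15,0,0,0],[4.2,0,0,-15,0,0,0]])

```text
t: 32.65
tool_pos: [0.6113, 0.0835, 0.2801]
ee_rot: [-3.139, -0.014, -0.031]
ft_force: [0.9, -1.4, -0.0]
opening: 0.49
```

```bash
python3 - <<'E'
from h import *
d=get_image("wrist");s=get_image("scene");np.savez("pics/w11.npz",**d);np.savez("pics/s11.npz",**s)
a=cv2.resize(d["pixels"][:260,80:400,::-1],None,fx=1.25,fy=1.25);b=cv2.resize(s["pixels"][170:270,195:295,::-1],(400,400),interpolation=cv2.INTER_CUBIC)
c=np.zeros((400,800,3),np.uint8);c[:a.shape[0],:400]=a;c[:,400:]=b;cv2.imwrite("pics/m11.png",c)
print(get_state()["ft_force"],get_state()["tool_pos"])
w=np.array([1,0])
for n,p in(("top-x-y",(-.02,.094)),("+x-y",(.02,.094)),("+x+y",(.02,.118)),("-x+y",(-.02,.118))):
  print(n,[tuple(((np.array(proj(s,[*cr(*p),z]))-[195,170])*4).round()) for z in(.135,.145)])
E
```

```text
[-0.25636997  0.67854064 -0.88882286] [0.60823944 0.08384636 0.27508633]
top-x-y [(np.float64(272.0), np.float64(191.0)), (np.float64(272.0), np.float64(181.0))]
+x-y [(np.float64(232.0), np.float64(211.0)), (np.float64(232.0), np.float64(202.0))]
+x+y [(np.float64(250.0), np.float64(228.0)), (np.float64(250.0), np.float64(218.0))]
-x+y [(np.float64(291.0), np.float64(207.0)), (np.float64(291.0), np.float64(197.0))]
```

View pics/m11.png

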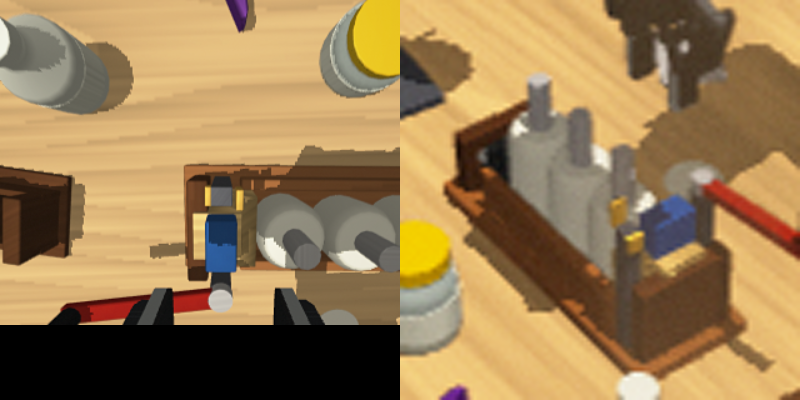

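```bash
python3 - <<'E'
from h import *
togo([.561,.198,.27],1.66)
E
```

```text
togo [ -5.07 -11.26   0.52] [  0.   -0.3 -96.9] yaw now [-3.139 -0.004 -0.031] pos [0.6082 0.0838 0.2751] rows>= 12.0
```

>>> send_rows(increments=[[5,-5,-11.2,0,0,-0.3,-97],[5,-5,-11.2,0,0,-0.3,-97],[5,-5,-11.2,0,0,-0.3,-97],[5,-5,-11.2,0,0,-0.3,-97],[5,-5,-11.2,0,0,-0.3,-97],[5,-5,-11.2,0,0,-0.3,-97],[5,-5,-11.2,0,0,-0.3,-97],[5,-5,-11.2,0,0,-0.3,-97],[5,-5,-11.2,0,0,-0.3,-97],[5,-5,-11.2,0,0,-0.3,-97]])

```text
t: 33.75
tool_pos: [0.5605, 0.1965, 0.2723]
ee_rot: [-3.137, 0.002, 1.476]
ft_force: [0.2, -0.0, 1.1]
opening: 0.582
```

>>> send_rows(increments=[[5,0,0,0,0,0,-16],[5,0,0,0,0,0,-16],[5,0,0,0,0,0,-16],[5,0,0,0,0,0,-16]])

```text
t: 34.15
tool_pos: [0.5598, 0.1961, 0.2704]
ee_rot: [-3.133, 0.001, 1.752]
ft_force: [0.1, -0.1, 0.6]
opening: 0.584
```

```bash
python3 - <<'E'
from h import *
d=get_image("wrist");np.savez("pics/w12.npz",**d);togo([.561,.198,.27],1.66)
cv2.imwrite("pics/w12.png",cv2.resize(d["pixels"][:,:,::-1],None,fx=1.5,fy=1.5,interpolation=cv2.INTER_CUBIC))
for p in([.561,.198,.183],[.5705,.0875,.1575]):print(np.array(proj(d,p))*1.5)
E
```

```text
togo [0.16 0.14 0.08] [-0.5  0.1  5.3] yaw now [-3.134e+00  1.000e-03  1.752e+00] pos [0.56   0.1962 0.2709] rows>= 1.0
[392.79040882 310.23823416]
[375.04786959 470.12291872]
```

View pics/w12.png

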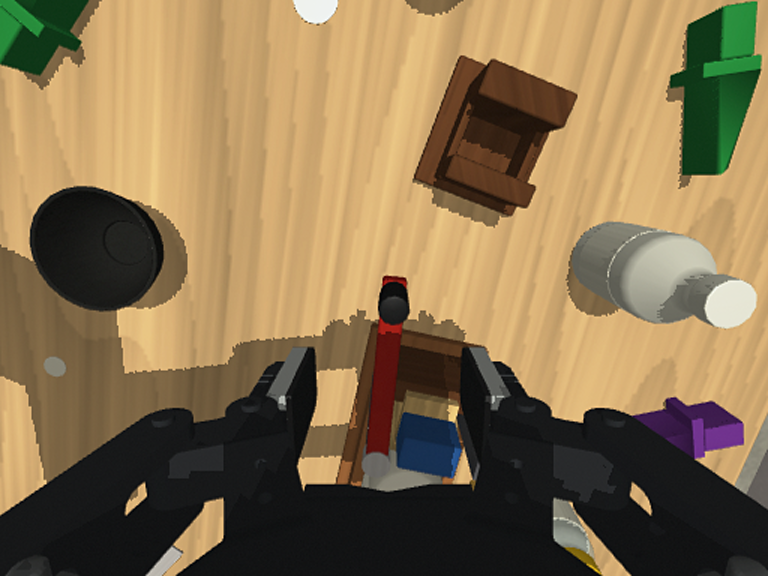

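>>> send_rows(increments=[[5,0.15,0.15,4,-0.5,0,5.3],[5,0.15,0.15,7,-0.5,0,5.3],[5,0.15,0.15,9.2,-0.5,0,5.3],[5,0.15,0.15,9.2,-0.5,0,5.3],[2.3,0.15,0.15,9.2,-0.5,0,5.3],[2.3,0.15,0.15,9.2,-0.5,0,5.3],[2.3,0.15,0.15,9.2,-0.5,0,5.3],[2.3,0.15,0.15,9.2,-0.5,0,5.3]], squeeze=20)

```text
t: 35.0
tool_pos: [0.5611, 0.1978, 0.1801]
ee_rot: [3.138, 0.001, 1.66]
ft_force: [0.0, -0.5, 0.5]
opening: 0.267
```

```bash
cat >> h.py <<'E'
H=np.array([.5705,.0875])
def arc(phis,z=.178,r=.111):
    s=get_state();r0=R.from_euler('xyz',s["ee_rot"]);print(np.round(s["tool_pos"],4),np.round(s["ee_rot"],3),s["opening"],np.round(s["ft_force"],1))
    for f in phis:
        p=np.array([*(H+r*np.array([np.cos(f),np.sin(f)])),z]);t=r0.inv().apply(p-s["tool_pos"])*100
        w=np.degrees((r0.inv()*R.from_euler('xyz',[np.pi,0,f])).as_rotvec());print(round(f,2),list(np.round(t,2)),list(np.round(w,1)))
E
python3 - <<'E'
from h import *
arc(np.arange(1.55,.65,-.1))
E
```

```text
[0.5611 0.1978 0.1801] [3.138e+00 1.000e-03 1.660e+00] 0.2667621630927628 [ 0.  -0.5  0.5]
1.55 [np.float64(-0.04), np.float64(1.17), np.float64(0.21)] [np.float64(0.2), np.float64(0.1), np.float64(6.3)]
1.45 [np.float64(-0.21), np.float64(2.26), np.float64(0.22)] [np.float64(0.2), np.float64(0.1), np.float64(12.0)]
1.35 [np.float64(-0.5), np.float64(3.34), np.float64(0.22)] [np.float64(0.2), np.float64(0.0), np.float64(17.7)]
1.25 [np.float64(-0.89), np.float64(4.38), np.float64(0.23)] [np.float64(0.2), np.float64(0.0), np.float64(23.5)]
1.15 [np.float64(-1.38), np.float64(5.37), np.float64(0.23)] [np.float64(0.2), np.float64(0.0), np.float64(29.2)]
1.05 [np.float64(-1.97), np.float64(6.31), np.float64(0.23)] [np.float64(0.2), np.float64(0.0), np.float64(34.9)]
0.95 [np.float64(-2.65), np.float64(7.19), np.float64(0.24)] [np.float64(0.2), np.float64(0.0), np.float64(40.7)]
0.85 [np.float64(-3.42), np.float64(7.99), np.float64(0.24)] [np.float64(0.2), np.float64(-0.0), np.float64(46.4)]
0.75 [np.float64(-4.26), np.float64(8.72), np.float64(0.25)] [np.float64(0.2), np.float64(-0.0), np.float64(52.1)]
```

>>> send_rows(increments=[[2.3,0,1.2,0.2,0.2,0,6.3],[2.3,-0.2,2.3,0.2,0.2,0,12],[2.3,-0.5,3.3,0.2,0.2,0,17.7],[2.3,-0.9,4.4,0.2,0.2,0,23.5],[2.3,-1.4,5.4,0.2,0.2,0,29.2],[2.3,-2,6.3,0.2,0.2,0,35],[2.3,-2.65,7.2,0.2,0.2,0,40.7],[2.3,-3.4,8,0.2,0.2,0,46.4],[2.3,-4.25,8.7,0.2,0.2,0,52],[2.3,-4.25,8.7,0.2,0.2,0,52]])

```text
t: 36.0
tool_pos: [0.6528, 0.1623, 0.1791]
ee_rot: [3.14, -0.002, 0.751]
ft_force: [0.6, -0.5, -0.4]
opening: 0.269
```

```bash
python3 - <<'E'
from h import *
arc([.65,.55,.45,.35,.25,.15,.05,-.037,-.1])
E
```

```text
[0.6528 0.1623 0.1791] [ 3.14e+00 -2.00e-03  7.51e-01] 0.268968800186726 [ 0.6 -0.5 -0.4]
0.65 [np.float64(-0.08), np.float64(0.97), np.float64(0.11)] [np.float64(0.1), np.float64(-0.1), np.float64(5.8)]
0.55 [np.float64(-0.24), np.float64(2.07), np.float64(0.11)] [np.float64(0.1), np.float64(-0.1), np.float64(11.5)]
0.45 [np.float64(-0.52), np.float64(3.14), np.float64(0.11)] [np.float64(0.1), np.float64(-0.1), np.float64(17.2)]
0.35 [np.float64(-0.9), np.float64(4.19), np.float64(0.11)] [np.float64(0.1), np.float64(-0.1), np.float64(23.0)]
0.25 [np.float64(-1.38), np.float64(5.18), np.float64(0.11)] [np.float64(0.1), np.float64(-0.1), np.float64(28.7)]
0.15 [np.float64(-1.97), np.float64(6.13), np.float64(0.11)] [np.float64(0.1), np.float64(-0.1), np.float64(34.4)]
0.05 [np.float64(-2.64), np.float64(7.01), np.float64(0.11)] [np.float64(0.0), np.float64(-0.1), np.float64(40.2)]
-0.04 [np.float64(-3.29), np.float64(7.72), np.float64(0.11)] [np.float64(0.0), np.float64(-0.1), np.float64(45.1)]
-0.1 [np.float64(-3.8), np.float64(8.2), np.float64(0.11)] [np.float64(0.0), np.float64(-0.1), np.float64(48.8)]
```

>>> send_rows(increments=[[2.3,-0.1,1,0.1,0.1,0,5.8],[2.3,-0.25,2.1,0.1,0.1,0,11.5],[2.3,-0.5,3.15,0.1,0.1,0,17.2],[2.3,-0.9,4.2,0.1,0.1,0,23],[2.3,-1.4,5.2,0.1,0,0,28.7],[2.3,-1.95,6.1,0.1,0,0,34.4],[2.3,-2.65,7,0.1,0,0,40.2],[2.3,-3.3,7.7,0.1,0,0,45],[2.3,-3.3,7.7,0.1,0,0,45]])

```text
t: 36.9
tool_pos: [0.6811, 0.0828, 0.1786]
ee_rot: [3.141, -0.003, -0.034]
ft_force: [0.4, 0.3, -0.5]
opening: 0.264
```

```bash
python3 - <<'E'
from h import *
arc([-.037,-.07,-.1])
E
```

```text
[0.6811 0.0828 0.1786] [ 3.141e+00 -3.000e-03 -3.400e-02] 0.26441325932257354 [ 0.4  0.3 -0.5]
-0.04 [np.float64(0.03), np.float64(-0.06), np.float64(0.06)] [np.float64(0.0), np.float64(-0.1), np.float64(0.2)]
-0.07 [np.float64(0.02), np.float64(0.3), np.float64(0.06)] [np.float64(0.0), np.float64(-0.1), np.float64(2.1)]
-0.1 [np.float64(0.01), np.float64(0.64), np.float64(0.06)] [np.float64(0.0), np.float64(-0.1), np.float64(3.8)]
```

>>> send_rows(increments=[[2.3,0,0.2,0,0,0,0],[2.3,0,0.35,0,0,0,0],[2.3,0,0.5,0,0,0,0],[2.3,0,0.5,0,0,0,0]])

```text
t: 37.3
tool_pos: [0.6808, 0.0794, 0.1788]
ee_rot: [-3.139, -0.003, -0.033]
ft_force: [-0.8, 5.1, 1.0]
opening: 0.266
```

>>> send_rows(increments=[[2.3,0,0.2,0,0,0,0],[2.3,0,0.4,0,0,0,0],[2.3,0,0.4,0,0,0,0]])

```text
t: 37.6
tool_pos: [0.6807, 0.0791, 0.1788]
ee_rot: [-3.133, -0.003, -0.032]
ft_force: [1.1, 10.6, -0.5]
opening: 0.269
```

Rigid stop: the keeper is against its catch. Back off, open, lift, and check.

>>> send_rows(increments=[[2.3,0,-0.3,0,0,0,0],[4,0,-0.3,0,0,0,0],[4,0,-0.3,0,0,0,0],[4,0,-0.3,0,0,0,0],[4,0,-0.3,-4,0,0,0],[4,0,-0.3,-9,0,0,0],[4,0,-0.3,-14,0,0,0],[4,-5,-0.3,-18,0,0,0],[4,-10,-0.3,-22,0,0,0],[4,-10,-0.3,-22,0,0,0]])

```text
t: 38.6
tool_pos: [0.5782, 0.0831, 0.4017]
ee_rot: [-3.134, -0.007, -0.033]
ft_force: [0.6, -0.4, 0.2]
opening: 0.467
```

```bash
python3 - <<'E'
from h import *
d=get_image("wrist");s=get_image("scene")
a=cv2.resize(d["pixels"][:300,:,::-1],None,fx=.8,fy=.8);b=cv2.resize(s["pixels"][80:280,140:340,::-1],(390,390),interpolation=cv2.INTER_CUBIC)
c=np.zeros((390,800,3),np.uint8);c[:240,:410]=a;c[:,410:]=b;cv2.imwrite("pics/m13.png",c)
k=[*(H+.111*np.array([np.cos(TH),np.sin(TH)])),.183]
print(np.array(proj(d,k))*.8,np.array(proj(d,[*H,.1575]))*.8,(np.array(proj(s,k))-[140,80])*1.95+[410,0])
print(get_state()["tool_pos"],get_state()["t"])
E
```

```text
[205.18885963  65.66787613] [205.29905312 142.63395374] [607.65730738 274.18023016]
[0.57871214 0.0833146  0.40271358] 38.7
```

View pics/m13.png

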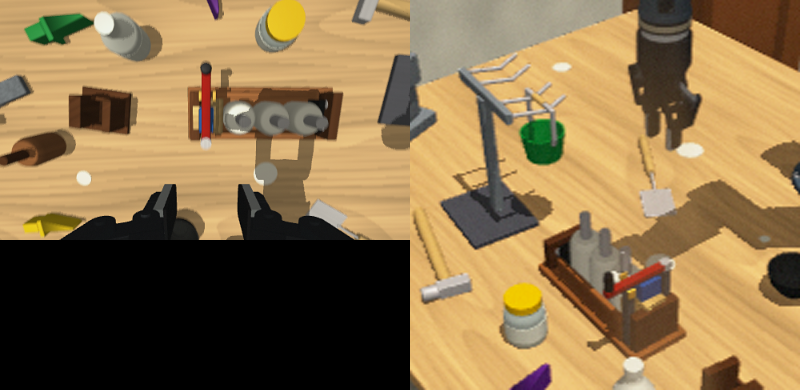

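```bash
python3 -c "
from bench import *
print(get_state()['qd']);print(job_done())"
```

```text
[-0.00345928  0.08105343 -0.01164472  0.00017848 -0.05955801  0.00175482]
the job is handed in; nothing more can be done
None
```

I handed the job in at about 39 s of the 208 s allowed. `job_done` gave no verdict, and nothing reads the pad, jaw or keeper joints directly, so the checks below come from camera images and forces.

**What was done**
- **Pail:** only the green pail was there. It hangs by its bar on the rack's +y fork (hook1).
- **Casts:** all three were there, so the wooden dummy was left where it stood. They stand pipe up in the cradle.
- **Wedge:** I pushed it down until the downward force jumped from 4 N to 25 N within 1 mm, which I took as the head landing on the end wall.
- **Keeper:** I swung it shut by the knob until it stopped hard at about 10 N. The wedge was home first.

**Last checks**
- After release, the wedge's top matched the position expected for a wedge that is home, to within about 4 mm.
- In the final picture the knob was within about 2 pixels of where it should be when shut. The casts were upright and the pail was on its hook. The bottle and jar looked untouched.
- Pad compression could not be measured. I inferred it from the wedge seating on a full row of three.

**What disagreed**
- While lowering the third cast, a stale position reading sent the arm about 14 mm off in x. I corrected it above the rails before the cast went in.
- There was a sideways force of about -7 N in x as the wedge seated, which I did not explain.

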